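Set the fence stop and hold a heat sink in the corner for drilling

TASK

Get the horizontal drilling station ready for the next heat sink: loosen the clamp lever on the fence stop, slide the stop until its working face is at the marker line on the tape, and tighten the lever fully again so that the stop stays there. Then take the tall finned heat sink from the bench, stand it upright on the deck with its flat back against the fence and its end against the stop, and press it into that corner so that it bears on both at once. Finish while still holding it pressed there (do not let go), with the stop still on the line and the other things on the bench left where they are.

Things in the scene. Friction and masses are not known exactly. Their poses are not given: they have to be found in the camera images.
- station: Horizontal drilling station, fixed to the bench. Origin on the bench surface under the fence's working face; x square to the fence, from the robot's side through the fence to the drill; y along the fence to the left, z up. Grey deck: x -90 to +60 mm, y -160 to +180 mm, top 30 mm above the bench. Drill behind the fence: x over 50, y -130 to -20 mm, up to 90 mm high, feed lever 121 mm.
- fence: Slotted aluminium fence on the deck, 40 mm wide (x), 16 mm high, y -160 to +180 mm with a 16 mm gap at y = -70 mm for the drill (stopped, tip behind the face). Working face at x = 0 faces -x. Origin on the working face, on the deck (30 mm above the bench); axes as the station's. Top 46 mm above the bench.
- stop: Dark steel stop sliding on the fence; origin and axes as point stop_corner. Body 46 mm long on the fence top, its top 64 mm above the bench; a plate in front of the fence, 10 mm thick (y), 36 mm out (-x), 34 mm tall: its -y side is the working face. Slides 130 mm along y with 5 N drag when loose; with the lever tight it is clamped and holds over 30 N.
- stop_corner (a point): The corner the heat sink goes into: where the stop's working face meets the fence's working face, on the deck (30 mm above the bench). Axes as the station's. The free space is at -x and -y of it.
- mark: Strip of whitish tape, 26 mm wide, on the deck in front of the fence, with one black marker line 2.4 mm wide down its middle, square to the fence. Origin on the line at the fence's working face, on the deck; axes as the station's. The stop is set when stop_corner has this origin's station y. At the start the stop is 40 to 125 mm to the +y side of it.
- lever (a joint): Clamp lever of the stop, rad about a vertical axis. 0 = tight: it points along the fence, station +y. It grows anticlockwise from above to 1.2 = end of travel, loose: it then points mostly to the robot (station -x). The clamp lets go from 0.6 up. Starts tight (0 to 0.1), stays where left; takes 0.1 N m to turn, up to 0.2 N m to tighten.
- lever_grip (a point): On the axis of the lever's straight round black bar, 52 mm from the pivot axis. Bar 12 mm thick, level, 94 mm above the bench, straight from 26 to 84 mm out from the pivot. Site y points outward along the bar, z up. Below it: stop top 64 mm, fence top 46 mm. Can be pinched from above or pushed from the side.
- lever_pivot (a point): Point on the lever's vertical pivot axis, 94 mm above the bench, 20 mm behind the fence face and 24 mm to the +y side of the stop's working face. It moves with the stop.
- heatsink: Tall bare aluminium finned heat sink, 0.16 to 0.26 kg, upright on the bench: 40 mm deep (x), 80 mm long (y), 55 mm tall. Flat back at x = +20 mm, nine upright fins ending at x = -20 mm. Origin: centre of the underside. Grips across x; 39 mm stands above the fence. Seated: axes parallel to the station's, back (x = +20) on the fence, +y end (y = +40) on the stop.
- heatsink_back (a point): Middle of the lower edge of the heat sink's flat back: 20 mm to +x of its origin. The flat back, not the fins, goes against the fence.
- fan: Bystander, leave alone: 60 mm square black axial cooling fan, 25 mm thick, lying flat. Origin at the centre of its underside.
- lowsink: Bystander, leave alone: low heat sink lying on the bench, 50 x 35 mm and only 16 mm tall, fins upward; not the one to drill. Origin at the centre of its underside.
- board: Bystander, leave alone: loose green circuit board 70 x 100 mm with capacitors up to 28 mm tall, lying flat. Origin at the centre of its underside.
- driver: Bystander, leave alone: screwdriver 170 mm long with a black handle, lying flat (origin at its middle, long axis x).
- dish: Bystander, leave alone: red plastic dish, rim diameter 90 mm, 32 mm tall. Origin at the centre of its underside.
- can: Bystander, leave alone: white can, diameter 52 mm, 150 mm tall, upright. Origin at the centre of its underside.
- transformer: Bystander, leave alone: small mains transformer, about 46 x 76 x 45 mm, 0.45 kg. Origin at the centre of its underside.
Mind the look-alikes: they are no part of the job. What is shaped like the heatsink but red is not meant.

How it is judged:
On the way, in this order (a step that is already met when the one before it is completed fails the run):
1. the clamp lever is loosened (value of joint lever above 0.5 rad), for 0.1 s.
2. the loose stop stands with its working face on the marker line (within 3 mm) (y of stop_corner in the frame of mark between -0.003 and 0.003 m and value of joint lever above 0.3 rad), for 0.2 s.
3. the lever is tight again with the stop on the line (value of joint lever below 0.2 rad and y of stop_corner in the frame of mark between -0.003 and 0.003 m), for 0.2 s.
4. after that, the heat sink stands in the corner, flat back on the fence and end on the stop, bearing on both (x of heatsink_back in the frame of stop_corner between -0.003 and 0.003 m and y of heatsink in the frame of stop_corner between -0.043 and -0.037 m and z of heatsink in the frame of stop_corner between -0.003 and 0.003 m and contact force between heatsink and fence above 1 N and contact force between heatsink and stop above 1 N), for 0.2 s.
At the end, for the whole second after the job is handed in: Lever tight (under 0.2 rad); stop face within 3 mm of the line; heat sink at rest, upright (0.05 rad) on the deck, square (0.04 rad), flat back and end within 3 mm of fence and stop, pressing on each with over 1 N, the fingers still on it (all of step 3 and all of step 4 and angle between heatsink's own z axis and vertical below 0.05 rad and angle between the x axis of heatsink and the x axis of station, either way round below 0.04 rad and contact force between the fingers and heatsink above 1 N and linear speed of heatsink below 0.02 m/s); the arm keeps its last pose, push and grip.
It fails at once if a bystander is shifted by more than 30 mm (distance of any of fan, lowsink, board, driver, dish, can, transformer from where it was at the start of the episode above 0.03 m).
It also fails if it takes over 70 s, if anything falls off the work surface, if the arm or the gripper's body presses on something with over 40 N, if the wrist force passes 120 N, or if a joint passes its speed limit or range.

ROBOT

A 7-joint arm with a two-finger parallel gripper is mounted at the origin on the work surface. World frame = base frame: x ahead of the robot, y to its left, z up, the work surface at z = 0. Lengths are in m, angles in rad, forces in N, time in s.
With the tool pointing down it reaches from about 0.4 to 0.875 m from the base axis. Payload 19.3 kg.
Tool frame: the origin (TCP) lies at the very end of the fingers, on their centre line; the grasp point (between the pads) lies 19 mm behind it; z points along the fingers, y is the direction in which the jaws open and shut (so a half turn about z gives the same grasp; the last joint's range is limited). The gripper opens to 85 mm and grips with 20 to 120 N. Pads are 22 mm wide; open, the fingers measure 114 mm over their backs; the gripper's body (76 mm by 85 mm) begins 54 mm behind the grasp point. The pads swing forward as they close: fully open they stand 13 mm farther back than shut.
Start: joints at [1.277, 0.521, -0.036, 1.599, 0.021, 1.021, -0.113], TCP at [0.139, -0.609, 0.231] pointing down, gripper open.
Joint ranges: [-2.91, 2.91], [-0.3, 2.13], [-1.5, 1.42], [0.17, 2.43], [-1.26, 4.41], [0.16, 1.93], [-2.52, 2.52]. Speed limits (rad/s): [1.89, 1.89, 2.39, 2.39, 3.01, 3.01, 3.01].

INTERFACE

Orientations are given as [roll, pitch, yaw] about the fixed x, y, z axes, in that order (R = Rz(yaw) Ry(pitch) Rx(roll)).
In Python, from workcell import bot, viewer gives the robot as it stands.
- The arm moves only by the shell command python3 -m creep 'ROWS' [FORCE]. ROWS is JSON, a list of rows, each an object of numbers: "rx", "ry", "rz": the turn, a rotation vector about the tool's x, y, z in degrees; "tx", "ty", "tz": the shift along the tool's x, y, z in mm; "hand": the closure, from -1 (fully open) to 1 (shut), so that 0 is half open. In form: [{"rx": .., "ry": .., "rz": .., "tx": .., "ty": .., "tz": .., "hand": ..}, ...]. A call has 1 to 8 rows; each row is the pose to reach, as a shift and turn from the pose commanded when the call began, along the tool's axes at that moment; what a row does not reach only later rows make up. A row lasts 1/10 s, in which the tool goes at most 50 mm and 8.59 degrees, less where a joint would pass 70% of its speed; a pose out of reach is approached as far as the arm can. A call with a gripper value outside its range is refused whole. The fingers move at their own pace and stop on an object; FORCE is the grip in N (left out, the last holds). Time passes only in rows, so rows that repeat a pose let the fingers close. It gives the time, the measured TCP pose, the force and the opening at its end, in the units of the state.
- bot.observe(): the state, without advancing time (a new reading comes with each control period).
- viewer.grab_frame(name): name is "side" or "top" or "wrist"; returns a dict with "pixels" (384x512x3 uint8, blue, green, red), "vertical_fov" (degrees; the focal length in pixels is half the picture's height over the tangent of half this angle, whatever the lens; pixels are square), "cx", "cy" (the principal point, pixels), "rvec" (rotation vector, rad) and "tvec" (3), from world to camera coordinates, as OpenCV has them; the wrist camera has in their place "tool_from_camera" (4x4, takes a point from camera to tool coordinates, whose origin is the TCP and whose axes are the flange's). Camera axes: x right, y down, z forward; pixel columns grow to the right and rows downward; lengths in m; the calibration is good to about 2 mm. A picture is of the moment at which its call begins: read the wrist's pose just before it. There is no depth.
- bot.job_done(): hands the job in, once; it reports no verdict.
Trained networks look in a picture, given as the dict that the camera call returned (one of the last four; its "shot" number tells which), for a name from the list of things; names that differ only in an ending like _2 or _b are one class to them, and where a whole thing is asked for, a point or a joint stands for the part that bears it (a point fixed in the world has none). Each returns a list of dicts, best first, with "score" (0 to 1); they miss things now and then, are a little off and sometimes report something else, mostly with a low value. They report only what shows in the picture. A call takes as long as a camera call. They do not tell look-alikes from the thing itself.
- viewer.outline_of(target, picture): "mask" (384x512 bool, what is visible of it) and "bbox" ([left, top, right, bottom] in pixels, round what is visible of it).
The state is a dict: "clock": time; "qpos": joint angles; "qd": joint speeds; "joint_efforts": joint torques, N m; "position": TCP position; "tool_rot": TCP orientation; "force": force on the tool from outside, world axes, zero at the start; "moment": the same for the moment, N m; "grip_width": finger opening in m.
Only numpy, scipy, OpenCV 4.12 (cv2) and the standard library are available. Lean on these libraries where they do the work, as an engineer would, in place of code of your own. Each camera call takes 0.05 s, during which the arm holds its last target.

## Working session

There is one attempt and no reset: what is moved stays moved. The work goes in short steps, Python scripts to look and compute and a shell command to move; the robot and the scene stay as the last step left them, time stands still between calls to the robot, and variables do not carry over. Pictures are saved under pics/ and viewed, and the job is handed in when it is done.

```bash
mkdir -p pics; ls; cat > h.py <<'E'
from workcell import bot, viewer
import numpy as np, cv2
from scipy.spatial.transform import Rotation as R
def cam(p, state=None):
    f=384/2/np.tan(np.radians(p["vertical_fov"])/2)
    K=np.array([[f,0,p["cx"]],[0,f,p["cy"]],[0,0,1.]])
    if "rvec" in p:
        Rm=cv2.Rodrigues(np.array(p["rvec"],float))[0]; t=np.array(p["tvec"],float).ravel()
    else:
        T=np.eye(4); T[:3,:3]=R.from_euler('xyz',state["tool_rot"]).as_matrix(); T[:3,3]=state["position"]
        M=np.linalg.inv(T@np.array(p["tool_from_camera"])); Rm=M[:3,:3]; t=M[:3,3]
    return K,Rm,t
def proj(c,X):
    K,Rm,t=c; x=(np.atleast_2d(X)@Rm.T+t)@K.T; return x[:,:2]/x[:,2:]
def back(c,uv,z):
    K,Rm,t=c; uv=np.atleast_2d(np.array(uv,float)); d=np.c_[uv,np.ones(len(uv))]@np.linalg.inv(K).T@Rm; o=-Rm.T@t
    return o+d*((z-o[2])/d[:,2])[:,None]
E
python3 - <<'E'
from h import *
s=bot.observe(); print({k:np.round(v,3) for k,v in s.items()})
for n in ["top","side","wrist"]:
    p=viewer.grab_frame(n); cv2.imwrite(f"pics/{n}0.png",p["pixels"])
    c=cam(p,s); print(n,p["vertical_fov"],"cam at",np.round(-c[1].T@c[2],3),np.round(c[1][2],3))
    np.savez(f"{n}0.npz",K=c[0],R=c[1],t=c[2])
    for t in ["station","fence","stop","mark","lever","heatsink"]:
        for d in viewer.outline_of(t,p)[:3]: print(t,round(d["score"],2),d["bbox"])
E
```

```text
pics
{'clock': np.float64(0.0), 'qpos': array([ 1.277,  0.522, -0.036,  1.6  ,  0.021,  1.021, -0.113]), 'qd': array([ 0.   , -0.001, -0.001, -0.   ,  0.002, -0.   ,  0.001]), 'joint_efforts': array([ 3.0000e-03, -9.2712e+01,  1.9820e+00, -3.6993e+01,  1.8000e-02,
        8.0000e-03,  0.0000e+00]), 'position': array([ 0.139, -0.609,  0.231]), 'tool_rot': array([-3.14 ,  0.   ,  0.224]), 'force': array([-0.815,  0.053,  0.478]), 'moment': array([ 0.021,  0.026, -0.011]), 'grip_width': np.float64(0.085)}
top 45.74103205513524 cam at [0.458 0.003 1.284] [ 0.051 -0.014 -0.999]
station 0.82 [196.6, 67.0, 319.6, 212.8]
fence 0.67 [192.8, 159.7, 320.5, 183.2]
stop 0.74 [208.9, 160.6, 247.0, 186.8]
mark 0.5 [262.4, 176.6, 276.2, 213.5]
lever 0.55 [210.2, 165.4, 238.8, 176.8]
heatsink 0.93 [123.4, 226.6, 155.5, 255.1]
heatsink 0.61 [112.1, 280.3, 142.7, 315.2]
side 45.32067679967028 cam at [0.019 0.986 1.049] [ 0.348 -0.668 -0.658]
station 0.79 [177.7, 138.7, 298.3, 245.7]
stop 0.55 [226.0, 193.8, 258.9, 210.6]
stop 0.3 [283.0, 204.5, 316.0, 230.6]
mark 0.75 [236.2, 274.8, 271.1, 303.2]
lever 0.53 [227.2, 193.2, 239.4, 209.6]
lever 0.42 [179.3, 141.4, 297.2, 246.7]
heatsink 0.79 [280.6, 306.5, 316.8, 328.3]
heatsink 0.78 [236.8, 277.0, 270.1, 305.7]
heatsink 0.35 [225.2, 195.7, 261.0, 208.4]
wrist 60.728364992862836 cam at [ 0.204 -0.594  0.373] [-0.258 -0.057 -0.965]
```

```bash
python3 - <<'E'
import cv2
for n in ["top","side"]:
    a=cv2.imread(f"pics/{n}0.png"); cv2.imwrite(f"pics/{n}0b.png",cv2.resize(a,(768,576),interpolation=cv2.INTER_CUBIC))
a=cv2.imread("pics/top0.png")[60:220,180:340]; cv2.imwrite("pics/topc.png",cv2.resize(a,(600,600),interpolation=cv2.INTER_CUBIC))
a=cv2.imread("pics/top0.png")[220:320,100:180]; cv2.imwrite("pics/toph.png",cv2.resize(a,(480,600),interpolation=cv2.INTER_CUBIC))
E
```

```text
(no output)
```

View pics/top0b.png

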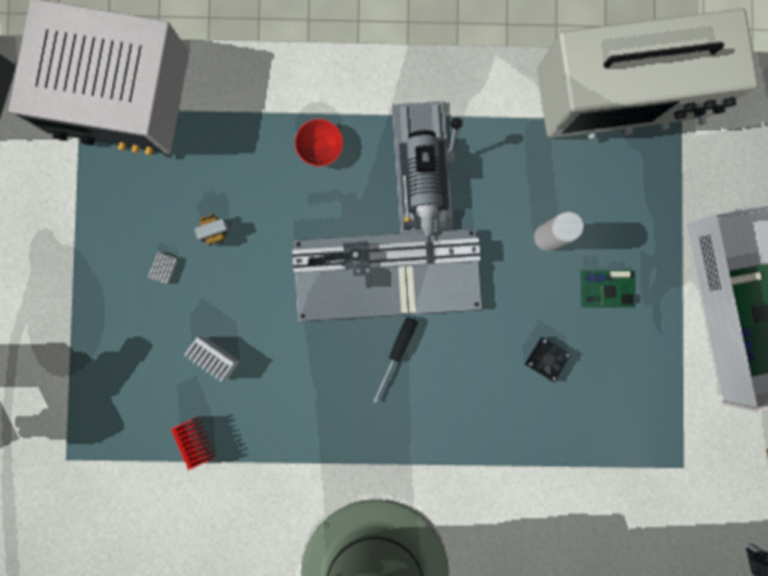

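View pics/side0b.png

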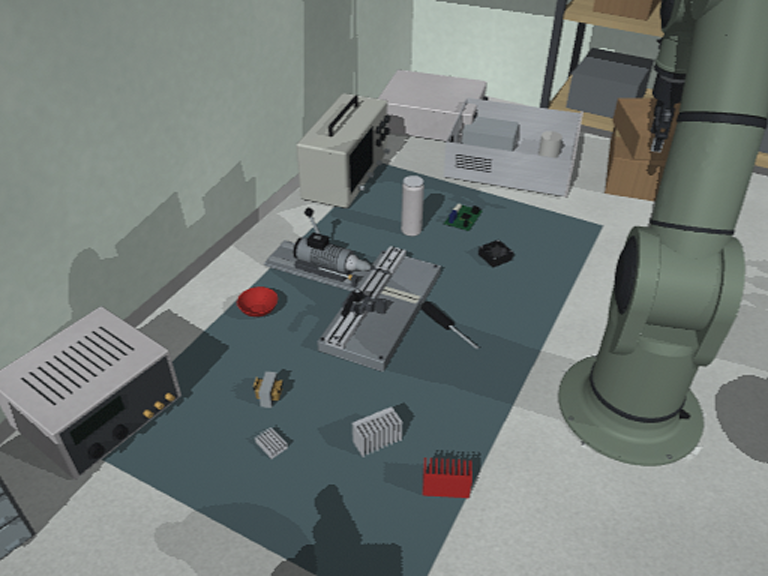

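View pics/topc.png

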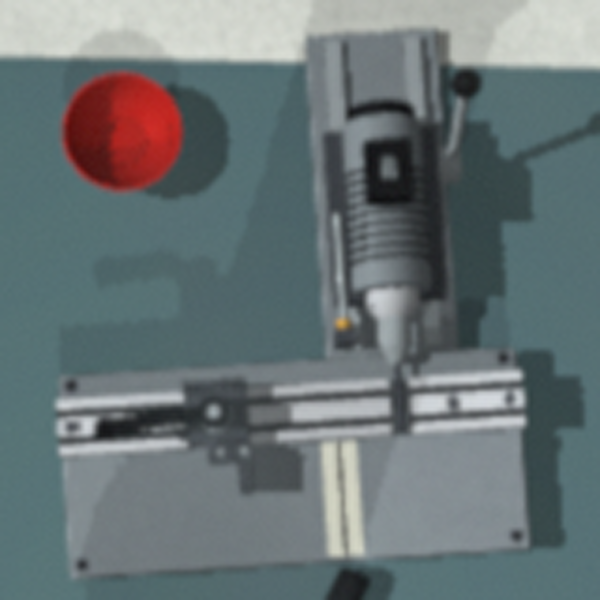

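View pics/toph.png

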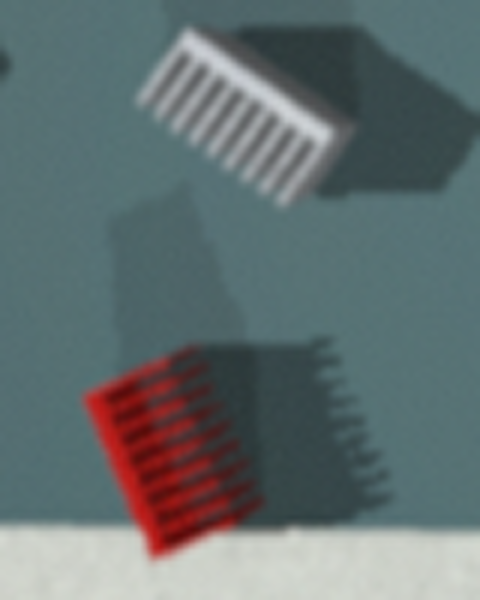

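Candidates for the heat sink in the top image: the bare finned one at about (140,239), the red look-alike at (127,297), and the low sink at (109,178). I choose the bare, tall one. The crop confirms it is bare aluminium, with its flat back towards the upper right and its fins towards the lower left. The stop body is at about (238,170), its lever points left (tight), and the tape line is at about (271,193).

```bash
cat >> h.py <<'E'
def load(n):
    d=np.load(n); return d["K"],d["R"],d["t"]
def station(x,y,yaw):
    T=np.eye(4); T[:3,:3]=R.from_euler('z',yaw).as_matrix(); T[:2,3]=x,y; return T
def ap(T,X): X=np.atleast_2d(X); return X@T[:3,:3].T+T[:3,3]
E
python3 - <<'E'
from h import *
from scipy.optimize import least_squares
c=load("top0.npz")
px=lambda L: np.array(L)/3.75+[180,60]-0.37
uv=px([(72,577),(528,546),(57,398),(60,453),(522,370),(526,420)])
X=np.array([(-.09,.18,.03),(-.09,-.16,.03),(.04,.18,.046),(0,.18,.046),(.04,-.16,.046),(0,-.16,.046)])
f=lambda q:(proj(c,ap(station(*q),X))-uv).ravel()
r=least_squares(f,[.6,0,0.06]); print(r.x,np.degrees(r.x[2]),r.fun.round(1))
T=station(*r.x); Ti=np.linalg.inv(T)
st=lambda u,z: ap(Ti,back(c,px(u),z)).round(4)
print("line ends",st([(338,440),(348,556)],.03))
print("stop body corners",st([(186,383),(246,379),(250,440)],.064), "pivot",st([(213,411)],.094),"levertip",st([(97,428)],.094))
print("plate",st([(207,460),(250,460)],.064))
# heatsink back top edge z=.055
px2=lambda L: np.array(L)/6+[100,220]-0.4
h=back(c,px2([(190,28),(335,135),(285,208),(138,103)]),.055); print(h.round(4)); 
print(np.linalg.norm(h-np.roll(h,-1,0),axis=1)); print("centre",h.mean(0))
b=h[1]-h[0]; n=(h[0]+h[1]-h[2]-h[3]); print("yaw from back normal",np.degrees(np.arctan2(n[1],n[0])),"from back edge(+90)",np.degrees(np.arctan2(b[1],b[0]))+90)
# others
for nm,u,z in [("can top",(567,226),.15),("driver tip",(377,401),.01),("driver handle",(415,322),.02),("dish",(319,143),.03),("red",(193,443),.05)]:
    print(nm,back(c,np.array(u)/1.5,z).round(3))
E
```

```text
[ 0.56986597 -0.02253292  0.08207056] 4.702296604645943 [-0.6 -0.   1.  -0.  -0.2  0.  -0.1 -0.  -0.  -0.6 -0.   0.6]
line ends [[-0.0026 -0.023   0.03  ]
 [-0.0883 -0.0245  0.03  ]]
stop body corners [[ 0.0426  0.0846  0.064 ]
 [ 0.0427  0.0415  0.064 ]
 [-0.0013  0.0415  0.064 ]] pivot [[0.018  0.0658 0.094 ]] levertip [[0.0114 0.1473 0.094 ]]
plate [[-0.0136  0.0731  0.064 ]
 [-0.0157  0.0424  0.064 ]]
[[0.4336 0.3252 0.055 ]
 [0.3869 0.2593 0.055 ]
 [0.3542 0.2806 0.055 ]
 [0.3998 0.3473 0.055 ]]
[0.08075427 0.03907416 0.08081318 0.04035228]
centre [0.39361311 0.30308485 0.055     ]
yaw from back normal -33.199988532499404 from back edge(+90) -35.3350315706447
can top [[ 0.629 -0.313  0.15 ]]
driver tip [[0.318 0.001 0.01 ]]
driver handle [[ 0.465 -0.067  0.02 ]]
dish [[0.795 0.116 0.03 ]]
red [[0.244 0.328 0.05 ]]
```

```bash
cat >> h.py <<'E'
def rel(target,yaw_deg,rp=(180,0),s=None):
    """tool-frame shift (mm) and rotvec (deg) from present measured pose to target"""
    s=s or bot.observe(); R0=R.from_euler('xyz',s["tool_rot"])
    R1=R.from_euler('xyz',[rp[0],rp[1],yaw_deg],degrees=True)
    return (R0.inv().apply(np.array(target)-s["position"])*1000).round(1), (R0.inv()*R1).as_rotvec(degrees=True).round(2)
E
python3 - <<'E'
from h import *
print(rel([.48,-.33,.26],50)); 
E
```

```text
(array([ 394.8, -196.7,  -28.7]), array([ -0.  ,   0.  , -37.18]))
```

```bash
python3 -m creep '[{"tx":395,"ty":-197,"tz":-29,"rz":-37,"hand":-1},{"tx":395,"ty":-197,"tz":-29,"rz":-37,"hand":-1},{"tx":395,"ty":-197,"tz":-29,"rz":-37,"hand":-1},{"tx":395,"ty":-197,"tz":-29,"rz":-37,"hand":-1},{"tx":395,"ty":-197,"tz":-29,"rz":-37,"hand":-1},{"tx":395,"ty":-197,"tz":-29,"rz":-37,"hand":-1},{"tx":395,"ty":-197,"tz":-29,"rz":-37,"hand":-1},{"tx":395,"ty":-197,"tz":-29,"rz":-37,"hand":-1}]'
python3 - <<'E'
from h import *
print(rel([.48,-.33,.26],50),rel([.55,.04,.26],95)); print(bot.observe()["qpos"].round(2))
E
```

```text
(array([ 394.8, -196.7,  -28.7]), array([ -0.  ,   0.  , -37.18])) (array([ 545.2, -542. ,  -28.7]), array([ -0.  ,   0.  , -82.18]))
[ 1.28  0.52 -0.04  1.6   0.02  1.02 -0.11]schema error: expected keys rx, ry, rz, tx, ty, tz, hand
```

All keys are needed in every row.

```bash
python3 -m creep '[{"rx":0,"ry":0,"rz":-37,"tx":395,"ty":-197,"tz":-29,"hand":-1},{"rx":0,"ry":0,"rz":-37,"tx":395,"ty":-197,"tz":-29,"hand":-1},{"rx":0,"ry":0,"rz":-37,"tx":395,"ty":-197,"tz":-29,"hand":-1},{"rx":0,"ry":0,"rz":-37,"tx":395,"ty":-197,"tz":-29,"hand":-1},{"rx":0,"ry":0,"rz":-37,"tx":395,"ty":-197,"tz":-29,"hand":-1},{"rx":0,"ry":0,"rz":-37,"tx":395,"ty":-197,"tz":-29,"hand":-1},{"rx":0,"ry":0,"rz":-37,"tx":395,"ty":-197,"tz":-29,"hand":-1},{"rx":0,"ry":0,"rz":-37,"tx":395,"ty":-197,"tz":-29,"hand":-1}]'
python3 - <<'E'
from h import *
print(rel([.48,-.33,.26],50),rel([.55,.04,.26],95)); print(bot.observe()["qpos"].round(2))
E
```

```text
clock: 1.85
position: [0.4487, -0.3551, 0.2579]
tool_rot: [3.141, 0.0, 0.869]
force: [1.5, -1.6, 0.0]
grip_width: 0.0856
(array([39.3,  7.7, -2.1]), array([ 0.03,  0.01, -0.2 ])) (array([ 367.1, -177.6,   -2.2]), array([ 2.00e-02,  2.00e-02, -4.52e+01]))
[ 0.78  0.42 -0.29  1.7   0.14  1.04 -0.26]
```

```bash
python3 -m creep '[{"rx":0,"ry":0,"rz":-45,"tx":367,"ty":-178,"tz":-2,"hand":-1},{"rx":0,"ry":0,"rz":-45,"tx":367,"ty":-178,"tz":-2,"hand":-1},{"rx":0,"ry":0,"rz":-45,"tx":367,"ty":-178,"tz":-2,"hand":-1},{"rx":0,"ry":0,"rz":-45,"tx":367,"ty":-178,"tz":-2,"hand":-1},{"rx":0,"ry":0,"rz":-45,"tx":367,"ty":-178,"tz":-2,"hand":-1},{"rx":0,"ry":0,"rz":-45,"tx":367,"ty":-178,"tz":-2,"hand":-1},{"rx":0,"ry":0,"rz":-45,"tx":367,"ty":-178,"tz":-2,"hand":-1},{"rx":0,"ry":0,"rz":-45,"tx":367,"ty":-178,"tz":-2,"hand":-1}]'
python3 -m creep '[{"rx":0,"ry":0,"rz":0,"tx":0,"ty":0,"tz":0,"hand":-0.3},{"rx":0,"ry":0,"rz":0,"tx":0,"ty":0,"tz":0,"hand":-0.3}]'
python3 - <<'E'
from h import *
s=bot.observe(); p=viewer.grab_frame("wrist"); c=cam(p,s); np.savez("w1.npz",K=c[0],R=c[1],t=c[2]); cv2.imwrite("pics/w1.png",p["pixels"])
print(s["position"],s["tool_rot"],s["grip_width"],s["force"],s["qpos"].round(2))
cv2.imwrite("pics/w1b.png",cv2.resize(p["pixels"],(800,600),interpolation=cv2.INTER_CUBIC))
E
```

```text
clock: 2.65
position: [0.5465, 0.0329, 0.2597]
tool_rot: [3.141, 0.0, 1.655]
force: [1.0, -0.1, 0.2]
grip_width: 0.0854
clock: 2.85
position: [0.5463, 0.0323, 0.2594]
tool_rot: [-3.141, -0.0, 1.657]
force: [0.2, -1.0, -0.7]
grip_width: 0.0589
[0.54626945 0.03226663 0.25936819] [-3.14140013e+00 -1.12582644e-04  1.65729273e+00] 0.05886999907982944 [ 0.19272448 -1.00291176 -0.6979447 ] [ 0.26  0.42 -0.58  1.75  0.26  1.05 -0.32]
```

View pics/w1b.png

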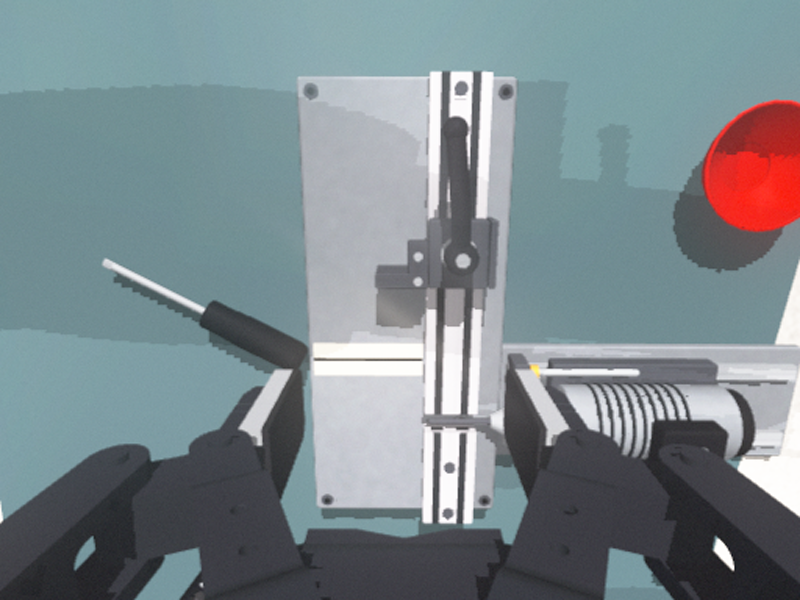

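```bash
python3 - <<'E'
from h import *
from scipy.optimize import least_squares
c=load("w1.npz"); ct=load("top0.npz")
px=lambda L:(np.array(L,float)+.5)/1.5625-.5
pt=lambda L: np.array(L)/3.75+[180,60]-0.37
uv=px([(298,77),(517,77),(317,508),(495,507),(429,71),(493,72),(423,521),(471,523)])
X=np.array([(-.09,.18,.03),(.06,.18,.03),(-.09,-.16,.03),(.06,-.16,.03),(0,.18,.046),(.04,.18,.046),(0,-.16,.046),(.04,-.16,.046)])
f=lambda q:(proj(c,ap(station(*q),X))-uv).ravel()
r=least_squares(f,[.57,-.02,0.08]); print(r.x,r.fun.round(1))
T=station(*r.x); np.save("T.npy",T); Ti=np.linalg.inv(T)
st=lambda u,z: ap(Ti,back(c,px(u),z)).round(4)
print("line",st([(314,357),(422,360)],.03))
print("face",st([(376,287),(405,288),(430,288),(495,288)],.064))
print("pivot",st([(462,261)],.1),"ball",st([(456,128)],.1), st([(459,190)],.1))
E
```

```text
[ 0.56824563 -0.02200955  0.08382921] [-2.1 -1.5  1.1 -1.1 -0.4  1.4 -0.8  2.3  0.9 -0.  -0.1 -0.6  0.3  1.4
  1.   0.2]
line [[-0.0859 -0.0218  0.03  ]
 [-0.0023 -0.0241  0.03  ]]
face [[-0.0354  0.0421  0.064 ]
 [-0.0158  0.0415  0.064 ]
 [ 0.0011  0.0415  0.064 ]
 [ 0.0451  0.0416  0.064 ]]
pivot [[0.018  0.0668 0.1   ]] ball [[0.0122 0.142  0.1   ]] [[0.0149 0.1082 0.1   ]]
```

```bash
cat >> h.py <<'E'
def W(x,y,z): return ap(np.load("T.npy"),[x,y,z])[0]
YAW=4.8
def grip(a,py,r=.052,px=.0195): return W(px-r*np.sin(a),py+r*np.cos(a),0)
E
python3 - <<'E'
from h import *
g=grip(.08,.066); print(g, rel([g[0],g[1],.15],99.4))
E
```

```text
[0.57366985 0.09669516 0.        ] (array([ 63.3,  33. , 109.3]), array([-0.02,  0.02, -4.56]))
```

```bash
python3 -m creep '[{"rx":0,"ry":0,"rz":-4.5,"tx":63,"ty":33,"tz":109,"hand":-0.1},{"rx":0,"ry":0,"rz":-4.5,"tx":63,"ty":33,"tz":109,"hand":-0.1},{"rx":0,"ry":0,"rz":-4.5,"tx":63,"ty":33,"tz":109,"hand":-0.1},{"rx":0,"ry":0,"rz":-4.5,"tx":63,"ty":33,"tz":109,"hand":-0.1},{"rx":0,"ry":0,"rz":-4.5,"tx":63,"ty":33,"tz":109,"hand":-0.1}]'
python3 - <<'E'
from h import *
s=bot.observe(); p=viewer.grab_frame("wrist"); c=cam(p,s); np.savez("w2.npz",K=c[0],R=c[1],t=c[2]);
a=p["pixels"].copy()
T=np.load("T.npy")
for X in [(.0195,.066,.094)]+[(.0195-r*.08,.066+r,.094) for r in (.026,.052,.084)]:
    u=proj(c,ap(T,X))[0]; cv2.circle(a,tuple(int(v) for v in u),2,(0,0,255),-1)
cv2.imwrite("pics/w2b.png",cv2.resize(a,(800,600),interpolation=cv2.INTER_CUBIC))
g=grip(.08,.066); print(s["position"],s["tool_rot"],s["grip_width"], rel([g[0],g[1],.075],99.4))
E
```

```text
clock: 3.4
position: [0.5738, 0.0953, 0.1505]
tool_rot: [-3.141, 0.0, 1.732]
force: [-0.4, -0.5, 0.7]
grip_width: 0.047
[0.57381747 0.09534249 0.15051383] [-3.14076527e+00  4.60531769e-04  1.73224998e+00] 0.04699713515025567 (array([ 1.7, -0.3, 76.3]), array([ 0.04,  0.04, -0.19]))
```

View pics/w2b.png

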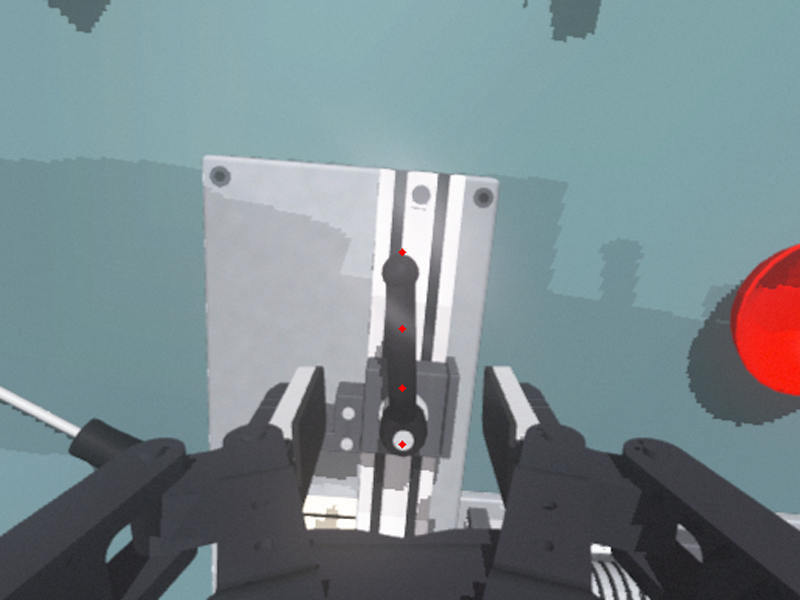

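The bar lies midway between the fingers: the pivot is at (402,440) and the ball at (400,270). Next I go down and pinch the bar.

```bash
python3 -m creep '[{"rx":0,"ry":0,"rz":0,"tx":1,"ty":0,"tz":40,"hand":-0.1},{"rx":0,"ry":0,"rz":0,"tx":1,"ty":0,"tz":75,"hand":-0.1},{"rx":0,"ry":0,"rz":0,"tx":1,"ty":0,"tz":75,"hand":-0.1},{"rx":0,"ry":0,"rz":0,"tx":1,"ty":0,"tz":75,"hand":1},{"rx":0,"ry":0,"rz":0,"tx":1,"ty":0,"tz":75,"hand":1},{"rx":0,"ry":0,"rz":0,"tx":1,"ty":0,"tz":75,"hand":1},{"rx":0,"ry":0,"rz":0,"tx":1,"ty":0,"tz":75,"hand":1},{"rx":0,"ry":0,"rz":0,"tx":1,"ty":0,"tz":75,"hand":1}]' 25
python3 - <<'E'
from h import *
s=bot.observe(); print(s["tool_rot"],s["moment"].round(2))
g0=grip(.08,.066)
for k in range(1,9):
    a=.08+k*.14
    g=grip(a,.066); d=R.from_euler('xyz',s["tool_rot"]).inv().apply(g-g0)*1000
    print(round(a,2),d.round(1),round(-np.degrees(a-.08),1))
E
```

```text
clock: 4.25
position: [0.5745, 0.0977, 0.0775]
tool_rot: [3.139, 0.0, 1.733]
force: [-2.6, -0.5, 10.2]
grip_width: 0.0112
[3.13925207e+00 2.47521574e-04 1.73287736e+00] [-0.15  0.72 -0.18]
0.22 [-0.5 -7.3 -0. ] -8.0
0.36 [ -2.1 -14.4  -0. ] -16.0
0.5 [ -4.6 -21.2  -0. ] -24.1
0.64 [ -8.  -27.6  -0.1] -32.1
0.78 [-12.3 -33.5  -0.1] -40.1
0.92 [-17.4 -38.7  -0.1] -48.1
1.06 [-23.1 -43.1  -0.1] -56.1
1.2 [-29.4 -46.8  -0.1] -64.2
```

```bash
python3 -m creep '[{"rx":0,"ry":0,"rz":-8,"tx":-0.5,"ty":-7.3,"tz":-2,"hand":1},{"rx":0,"ry":0,"rz":-16,"tx":-2,"ty":-14.4,"tz":-2,"hand":1},{"rx":0,"ry":0,"rz":-24,"tx":-4.6,"ty":-21.2,"tz":-2,"hand":1},{"rx":0,"ry":0,"rz":-32,"tx":-8,"ty":-27.6,"tz":-2,"hand":1},{"rx":0,"ry":0,"rz":-40,"tx":-12.3,"ty":-33.5,"tz":-2,"hand":1},{"rx":0,"ry":0,"rz":-48,"tx":-17.4,"ty":-38.7,"tz":-2,"hand":1},{"rx":0,"ry":0,"rz":-56,"tx":-23,"ty":-43,"tz":-2,"hand":1},{"rx":0,"ry":0,"rz":-62,"tx":-27.7,"ty":-46,"tz":-2,"hand":1}]'
python3 - <<'E'
from h import *
s=bot.observe(); print(s["tool_rot"],s["moment"].round(2)); print(ap(np.linalg.inv(np.load("T.npy")),s["position"]).round(4), (grip(1.16,.066)-s["position"]).round(4))
p=viewer.grab_frame("wrist"); c=cam(p,s); np.savez("w3.npz",K=c[0],R=c[1],t=c[2]); cv2.imwrite("pics/w3.png",cv2.resize(p["pixels"],(800,600),interpolation=cv2.INTER_CUBIC))
E
```

```text
clock: 5.05
position: [0.5313, 0.0624, 0.078]
tool_rot: [-3.14, -0.002, 2.821]
force: [-10.9, 0.4, -2.1]
grip_width: 0.0105
[-3.14003481e+00 -1.62312009e-03  2.82103038e+00] [ 0.26  2.16 -0.26]
[[-0.0298  0.0872  0.078 ]] [ 0.0017 -0.0003 -0.078 ]
```

View pics/w3.png

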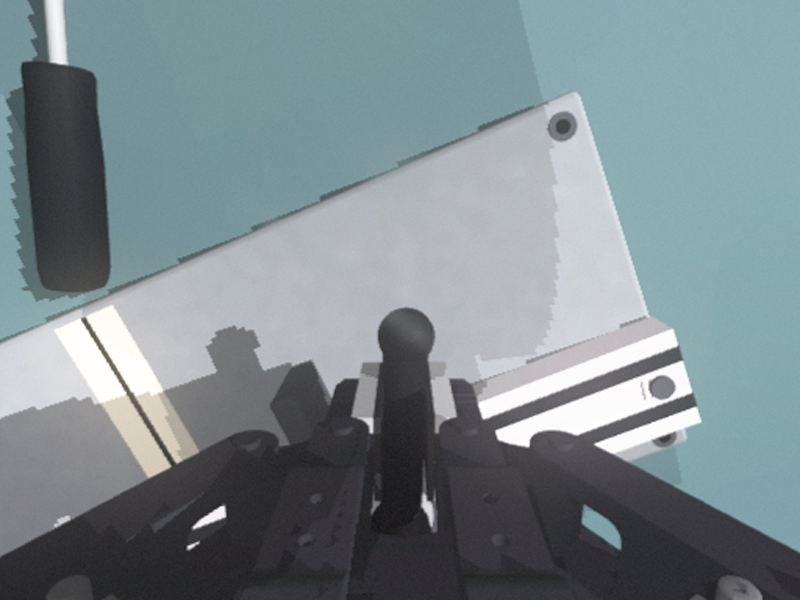

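```bash
python3 - <<'E'
from h import *
s=bot.observe(); Rm=R.from_euler('xyz',s["tool_rot"]).inv(); Ts=np.load("T.npy")[:3,:3]
for d in [(-.001,-.060,0),(0,-.001,0),(.001,0,0)]: print(d,Rm.apply(Ts@np.array(d)).round(5)*1000)
E
```

```text
(-0.001, -0.06, 0) [-22.38 -55.68   0.08]
(0, -0.001, 0) [-0.39 -0.92  0.  ]
(0.001, 0, 0) [-0.92  0.39 -0.  ]
```

```bash
python3 -m creep '[{"rx":0,"ry":0,"rz":0,"tx":-4.5,"ty":-11,"tz":0,"hand":1},{"rx":0,"ry":0,"rz":0,"tx":-9,"ty":-22,"tz":0,"hand":1},{"rx":0,"ry":0,"rz":0,"tx":-13.5,"ty":-33,"tz":0,"hand":1},{"rx":0,"ry":0,"rz":0,"tx":-18,"ty":-45,"tz":0,"hand":1},{"rx":0,"ry":0,"rz":0,"tx":-22,"ty":-55,"tz":0,"hand":1},{"rx":0,"ry":0,"rz":0,"tx":-22,"ty":-55,"tz":0,"hand":1},{"rx":0,"ry":0,"rz":0,"tx":-22,"ty":-55,"tz":0,"hand":1}]'
python3 - <<'E'
from h import *
s=bot.observe(); print(s["tool_rot"],s["moment"].round(2)); print(ap(np.linalg.inv(np.load("T.npy")),s["position"]).round(4))
p=viewer.grab_frame("wrist"); c=cam(p,s); np.savez("w4.npz",K=c[0],R=c[1],t=c[2]); cv2.imwrite("pics/w4.png",cv2.resize(p["pixels"],(800,600),interpolation=cv2.INTER_CUBIC))
p=viewer.grab_frame("top"); cv2.imwrite("pics/t4.png",cv2.resize(p["pixels"][140:220,180:290],(800,582),interpolation=cv2.INTER_CUBIC))
E
```

```text
clock: 5.8
position: [0.536, 0.0029, 0.078]
tool_rot: [-3.14, 0.001, 2.814]
force: [-3.3, -5.2, -3.5]
grip_width: 0.0112
[-3.14024941e+00  5.85801527e-04  2.81440053e+00] [-1.04  0.55 -0.14]
[[-0.03    0.0275  0.078 ]]
```

View pics/w4.png

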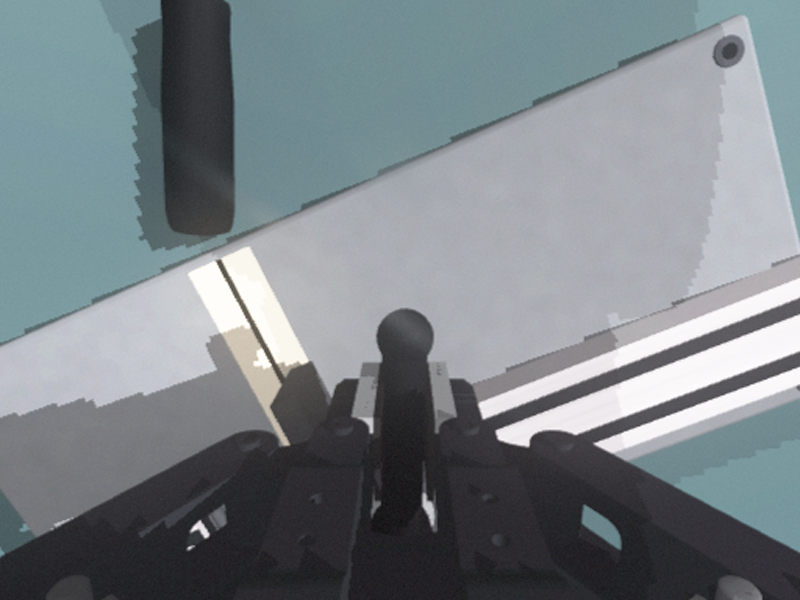

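View pics/t4.png

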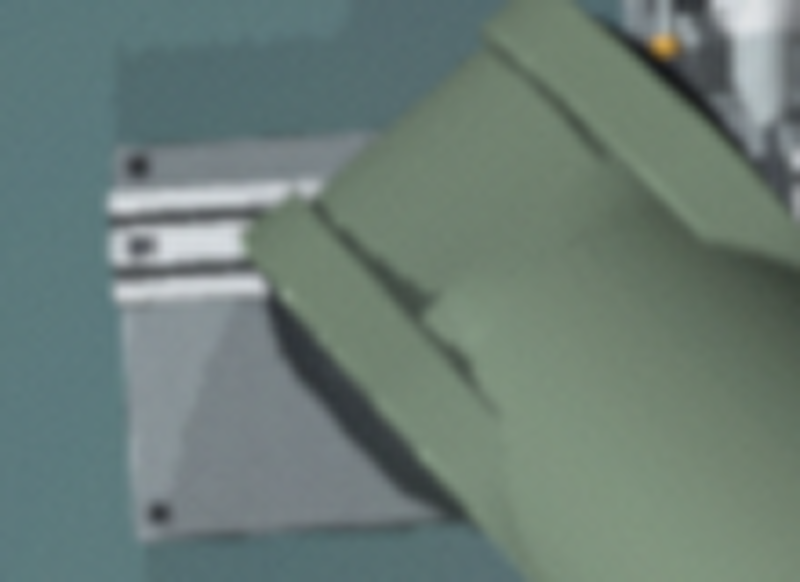

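```bash
python3 - <<'E'
from h import *
c=load("w4.npz"); T=np.load("T.npy"); a=cv2.imread("pics/w4.png")
crop=a[230:470,170:370]; crop=cv2.resize(crop,None,fx=2.5,fy=2.5,interpolation=cv2.INTER_CUBIC)
b=crop.copy()
P=lambda X:tuple(int(v) for v in (((proj(c,ap(T,X))[0]+.5)*1.5625-.5)-[170,230])*2.5)
y=.0415-.0597
for z in(.03,.064): cv2.polylines(b,[np.array([P((x,yy,z)) for x,yy in((-.036,y),(-.036,y+.01),(0,y+.01),(0,y))])],True,(0,0,255) if z<.05 else (0,255,0),1)
cv2.line(b,P((-.09,-.0232,.03)),P((0,-.0232,.03)),(255,0,0),1)
cv2.imwrite("pics/w4c.png",np.hstack([crop,b])[:, :][:600,:1000]); 
cv2.imwrite("pics/w4c.png",cv2.resize(np.hstack([crop,b]),(800,480)))
E
```

```text
(no output)
```

View pics/w4c.png

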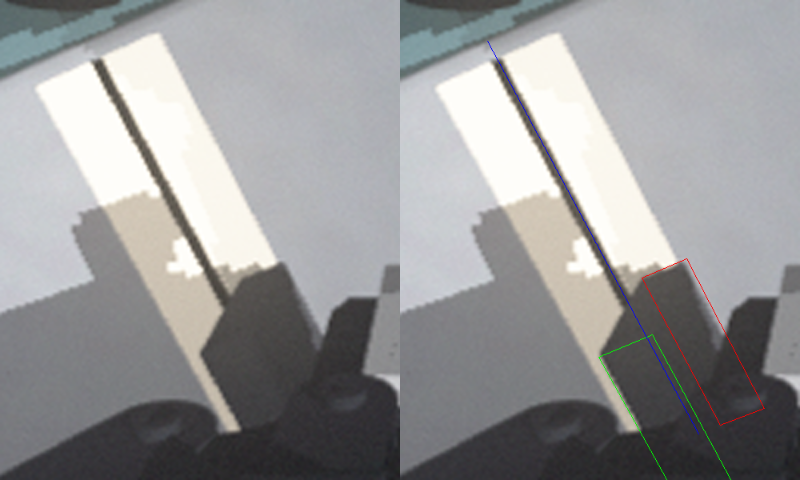

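```bash
python3 - <<'E'
from h import *
c=load("w4.npz"); Ti=np.linalg.inv(np.load("T.npy"))
f=lambda L:((np.array(L,float)/2/ .8*.8*1.0))
def st(u,z):
    u=np.array(u,float)/.8/2.5+[170,230]; u=(u+.5)/1.5625-.5
    return ap(Ti,back(c,u,z)).round(4)
print("line",st([(98.5,62),(160,180),(221,300)],.03)); print("face bottom corner",st([(243,277)],.03),"top",st([(201,355),(240,431)],.064))
E
```

```text
line [[-0.0857 -0.0232  0.03  ]
 [-0.0606 -0.0235  0.03  ]
 [-0.0334 -0.0242  0.03  ]]
face bottom corner [[-0.0361 -0.0179  0.03  ]] top [[-0.0361 -0.0177  0.064 ]
 [-0.0208 -0.0182  0.064 ]]
```

```bash
python3 -m creep '[{"rx":0,"ry":0,"rz":0,"tx":-1.2,"ty":-2.8,"tz":0,"hand":1},{"rx":0,"ry":0,"rz":0,"tx":-2.4,"ty":-5.6,"tz":0,"hand":1},{"rx":0,"ry":0,"rz":0,"tx":-2.4,"ty":-5.6,"tz":0,"hand":1},{"rx":0,"ry":0,"rz":0,"tx":-2.4,"ty":-5.6,"tz":0,"hand":1},{"rx":0,"ry":0,"rz":0,"tx":-2.4,"ty":-5.6,"tz":0,"hand":1}]'
cat > chk.py <<'E'
from h import *
import sys
n=sys.argv[1]; y=float(sys.argv[2])
s=bot.observe(); print(s["tool_rot"].round(4),s["moment"].round(2),s["force"].round(1)); print(ap(np.linalg.inv(np.load("T.npy")),s["position"]).round(4))
p=viewer.grab_frame("wrist"); c=cam(p,s); np.savez(n+".npz",K=c[0],R=c[1],t=c[2]); a=cv2.resize(p["pixels"],(800,600),interpolation=cv2.INTER_CUBIC); cv2.imwrite(f"pics/{n}.png",a)
T=np.load("T.npy"); b=a.copy()
P=lambda X:tuple(int(v) for v in (((proj(c,ap(T,X))[0]+.5)*1.5625-.5)))
for z in(.03,.064): cv2.polylines(b,[np.array([P((x,yy,z)) for x,yy in((-.036,y),(-.036,y+.01),(0,y+.01),(0,y))])],True,(0,0,255) if z<.05 else (0,255,0),1)
cv2.line(b,P((-.09,-.0232,.03)),P((0,-.0247,.03)),(255,0,0),1)
u=P((-.036,y,.05)); x0=max(0,min(u[0]-100,600)); y0=max(0,min(u[1]-120,360)); print("crop",x0,y0)
cr=np.hstack([a[y0:y0+240,x0:x0+200],b[y0:y0+240,x0:x0+200]]); cv2.imwrite(f"pics/{n}c.png",cv2.resize(cr,(800,480),interpolation=cv2.INTER_CUBIC))
E
python3 chk.py w5 -0.024
```

```text
clock: 6.4
position: [0.5361, -0.0015, 0.0779]
tool_rot: [-3.141, -0.0, 2.816]
force: [-6.2, 0.5, -0.2]
grip_width: 0.0111
[-3.1415e+00 -4.0000e-04  2.8164e+00] [ 0.24  1.43 -0.03] [-6.2  0.5 -0.2]
[[-0.0303  0.0231  0.0779]]
crop 175 272
```

View pics/w5c.png

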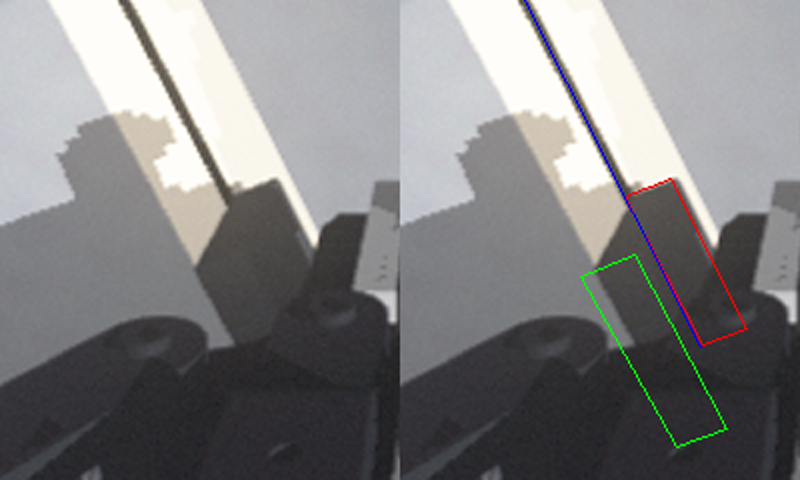

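```bash
python3 -m creep '[{"rx":0,"ry":0,"rz":0,"tx":-1,"ty":-2.3,"tz":0,"hand":1},{"rx":0,"ry":0,"rz":0,"tx":-1,"ty":-2.3,"tz":0,"hand":1},{"rx":0,"ry":0,"rz":0,"tx":-1,"ty":-2.3,"tz":0,"hand":1},{"rx":0,"ry":0,"rz":0,"tx":-1,"ty":-2.3,"tz":0,"hand":1}]'
python3 chk.py w6 -0.0242
```

```text
clock: 6.85
position: [0.5363, -0.0039, 0.0779]
tool_rot: [3.142, -0.001, 2.817]
force: [-6.9, 2.2, 0.6]
grip_width: 0.011
[ 3.1416e+00 -5.0000e-04  2.8165e+00] [ 0.41  1.56 -0.01] [-6.9  2.2  0.6]
[[-0.0303  0.0208  0.0779]]
crop 181 270
```

View pics/w6c.png

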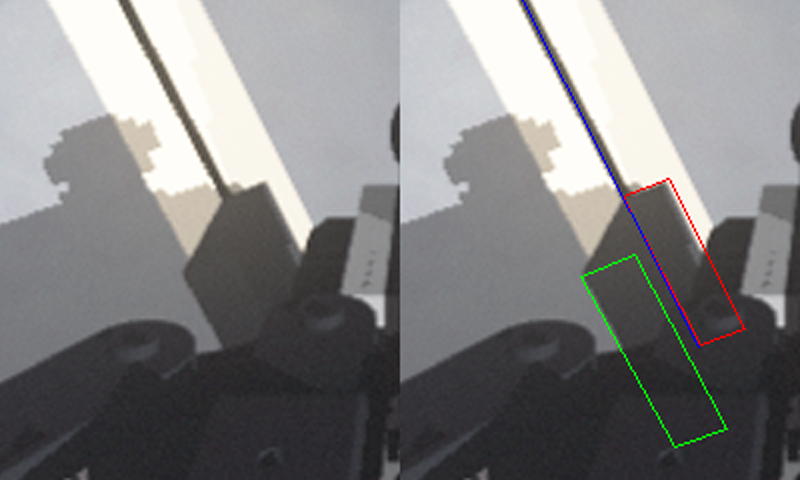

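```bash
python3 - <<'E'
from h import *
s=bot.observe(); Rm=R.from_euler('xyz',s["tool_rot"]).inv(); Ts=np.load("T.npy")[:3,:3]
r=.0535;v=lambda a:np.array([-r*np.sin(a),r*np.cos(a),0])
a0=1.17
for k in range(1,10):
    a=a0-k*.14; print(round(a,2),(Rm.apply(Ts@(v(a)-v(a0)))*1000).round(1),np.degrees(a0-a).round(1))
E
```

```text
1.03 [-0.5  7.5  0. ] 8.0
0.89 [-2.  14.8 -0. ] 16.0
0.75 [-4.5 21.9 -0. ] 24.1
0.61 [-7.9 28.5 -0. ] 32.1
0.47 [-12.3  34.6  -0. ] 40.1
0.33 [-17.5  40.   -0. ] 48.1
0.19 [-23.3  44.6  -0. ] 56.1
0.05 [-29.8  48.4  -0. ] 64.2
-0.09 [-36.7  51.2  -0. ] 72.2
```

```bash
python3 -m creep '[{"rx":0,"ry":0,"rz":8,"tx":-0.5,"ty":7.5,"tz":0,"hand":1},{"rx":0,"ry":0,"rz":16,"tx":-2,"ty":14.8,"tz":0,"hand":1},{"rx":0,"ry":0,"rz":24,"tx":-4.5,"ty":21.9,"tz":0,"hand":1},{"rx":0,"ry":0,"rz":32,"tx":-7.9,"ty":28.5,"tz":0,"hand":1},{"rx":0,"ry":0,"rz":40,"tx":-12.3,"ty":34.6,"tz":0,"hand":1},{"rx":0,"ry":0,"rz":48,"tx":-17.5,"ty":40,"tz":0,"hand":1},{"rx":0,"ry":0,"rz":56,"tx":-23.3,"ty":44.6,"tz":0,"hand":1},{"rx":0,"ry":0,"rz":64,"tx":-29.8,"ty":48.4,"tz":0,"hand":1}]'
python3 chk.py w7 -0.0242
```

```text
clock: 7.7
position: [0.5809, 0.032, 0.078]
tool_rot: [3.141, 0.0, 1.694]
force: [-1.6, -4.1, -3.0]
grip_width: 0.0109
[3.1410e+00 4.0000e-04 1.6937e+00] [-1.04  0.3   0.07] [-1.6 -4.1 -3. ]
[[0.0171 0.0528 0.078 ]]
crop 159 360
```

View pics/w7.png

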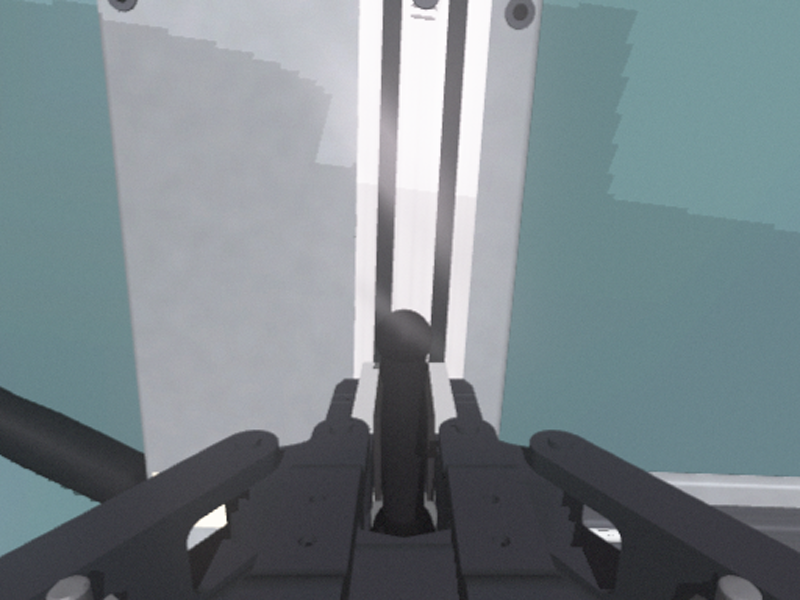

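```bash
python3 -m creep '[{"rx":0,"ry":0,"rz":3,"tx":0,"ty":3,"tz":0,"hand":1},{"rx":0,"ry":0,"rz":3,"tx":0,"ty":4,"tz":0,"hand":1},{"rx":0,"ry":0,"rz":3,"tx":0,"ty":4,"tz":0,"hand":1},{"rx":0,"ry":0,"rz":1,"tx":0,"ty":2,"tz":0,"hand":0},{"rx":0,"ry":0,"rz":1,"tx":0,"ty":2,"tz":0,"hand":-0.1},{"rx":0,"ry":0,"rz":1,"tx":0,"ty":2,"tz":-40,"hand":-0.1},{"rx":0,"ry":0,"rz":1,"tx":0,"ty":2,"tz":-80,"hand":-0.1}]'
python3 - <<'E'
from h import *
print(rel([.54,.02,.26],95))
E
```

```text
clock: 8.45
position: [0.5821, 0.0322, 0.1583]
tool_rot: [-3.141, -0.001, 1.683]
force: [0.7, -0.8, 0.5]
grip_width: 0.0469
(array([  -7.4,  -43.3, -101.7]), array([-0.06, -0.04,  1.42]))
```

```bash
python3 -m creep '[{"rx":0,"ry":0,"rz":0,"tx":-30,"ty":-30,"tz":-80,"hand":-0.3},{"rx":0,"ry":0,"rz":0,"tx":-60,"ty":-40,"tz":-80,"hand":-0.6},{"rx":0,"ry":0,"rz":0,"tx":-60,"ty":-40,"tz":-80,"hand":-0.8},{"rx":0,"ry":0,"rz":0,"tx":-60,"ty":-40,"tz":-80,"hand":-0.8}]'
python3 chk.py w8 -0.0242
```

```text
clock: 8.85
position: [0.5497, -0.0339, 0.2389]
tool_rot: [3.139, 0.001, 1.679]
force: [0.9, -0.3, -0.1]
grip_width: 0.077
[3.1388e+00 1.4000e-03 1.6792e+00] [ 0.01 -0.02 -0.02] [ 0.9 -0.3 -0.1]
[[-0.0195 -0.0103  0.2389]]
crop 276 168
```

View pics/w8.png

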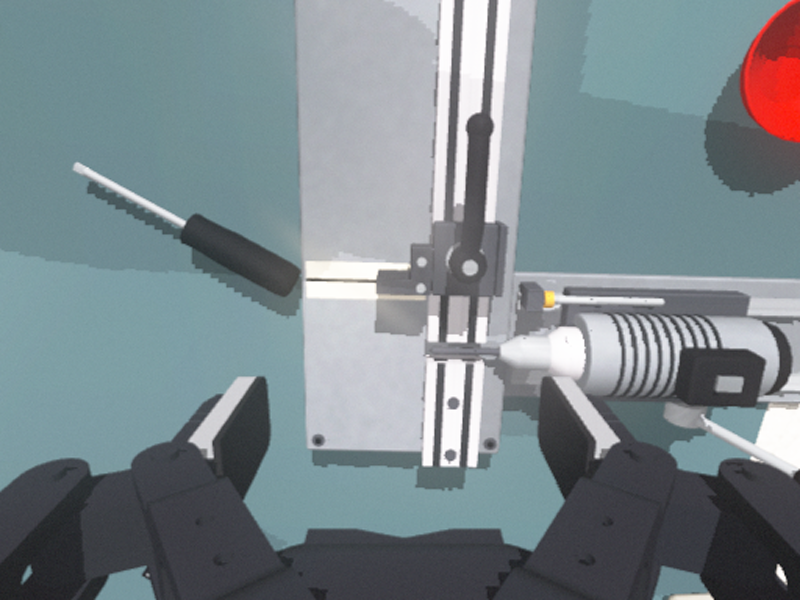

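View pics/w8c.png

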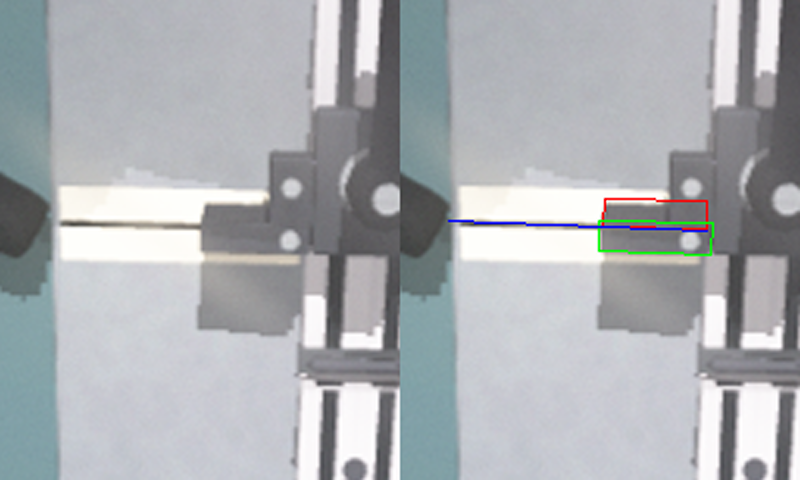

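```bash
python3 - <<'E'
from h import *
c=load("w8.npz"); Ti=np.linalg.inv(np.load("T.npy"))
def st(u,z):
    u=(np.array(u,float)+.5)/4+[276,168]-.0; u=(u)/1.5625-.5
    return ap(Ti,back(c,u,z)).round(4)
print("line",st([(70,223.5),(190,226.5)],.03),"face top",st([(210,252.5),(290,253)],.064),"bodyfront",st([(325,253)],.064))
print("lever",st([((470-276)*4,(267-168)*4),((480-276)*4,(127-168)*4)],.098))
E
```

```text
line [[-0.0941  0.0151  0.03  ]
 [-0.0737  0.0151  0.03  ]] face top [[-0.0656  0.0152  0.064 ]
 [-0.0533  0.0154  0.064 ]] bodyfront [[-0.0479  0.0156  0.064 ]]
lever [[0.0183 0.0015 0.098 ]
 [0.0192 0.0761 0.098 ]]
```

```bash
python3 - <<'E'
from h import *
c=load("w8.npz"); Ti=np.linalg.inv(np.load("T.npy"))
def st(u,z):
    u=(np.array(u,float)+.5)/2+[276,168]; u=(u)/1.5625-.5
    return ap(Ti,back(c,u,z)).round(4)
print("line",st([(70,223.5),(190,226.5)],.03),"face top",st([(210,252.5),(290,253)],.064),"bodyfront",st([(325,253)],.064))
print(rel(W(0,0,.24),95), rel([.50,.18,.26],75))
E
```

```text
line [[-0.0831 -0.0237  0.03  ]
 [-0.041  -0.0238  0.03  ]] face top [[-0.0326 -0.0243  0.064 ]
 [-0.0071 -0.0238  0.064 ]] bodyfront [[ 0.0041 -0.0236  0.064 ]]
(array([ 8.3, 19.7, -2.2]), array([0.08, 0.01, 1.29])) (array([216.6, -26. , -22.3]), array([ 0.09, -0.  , 21.29]))
```

```bash
python3 - <<'E'
from h import *
print(rel([.375,.275,.24],56))
E
```

```text
(array([ 324.8, -139.8,   -2.5]), array([ 8.000e-02, -2.000e-02,  4.029e+01]))
```

```bash
python3 -m creep '[{"rx":0,"ry":0,"rz":40,"tx":325,"ty":-140,"tz":-2,"hand":-1},{"rx":0,"ry":0,"rz":40,"tx":325,"ty":-140,"tz":-2,"hand":-1},{"rx":0,"ry":0,"rz":40,"tx":325,"ty":-140,"tz":-2,"hand":-1},{"rx":0,"ry":0,"rz":40,"tx":325,"ty":-140,"tz":-2,"hand":-1},{"rx":0,"ry":0,"rz":40,"tx":325,"ty":-140,"tz":-2,"hand":-1},{"rx":0,"ry":0,"rz":40,"tx":325,"ty":-140,"tz":-2,"hand":-1},{"rx":0,"ry":0,"rz":40,"tx":325,"ty":-140,"tz":-2,"hand":-1},{"rx":0,"ry":0,"rz":40,"tx":325,"ty":-140,"tz":-2,"hand":-1}]'
python3 -m creep '[{"rx":0,"ry":0,"rz":0,"tx":0,"ty":0,"tz":0,"hand":-1},{"rx":0,"ry":0,"rz":0,"tx":0,"ty":0,"tz":0,"hand":-1}]'
cat > hs.py <<'E'
from h import *
import sys
n=sys.argv[1]; q=[float(v) for v in sys.argv[2:5]]
s=bot.observe(); p=viewer.grab_frame("wrist"); c=cam(p,s); np.savez(n+".npz",K=c[0],R=c[1],t=c[2]); a=cv2.resize(p["pixels"],(800,600),interpolation=cv2.INTER_CUBIC)
cv2.imwrite(f"pics/{n}.png",a); H=station(q[0],q[1],np.radians(q[2])); H[2,3]=q[3] if len(q)>3 else 0
P=lambda X:tuple(int(v) for v in (((proj(c,ap(H,X))[0]+.5)*1.5625-.5))); b=a.copy()
for z,col in((0,(255,0,0)),(.055,(0,0,255))): cv2.polylines(b,[np.array([P((x,y,z)) for x,y in((.02,.04),(-.02,.04),(-.02,-.04),(.02,-.04))])],True,col,1)
cv2.imwrite(f"pics/{n}b.png",b); print(s["position"],s["tool_rot"],s["qpos"].round(2))
E
python3 hs.py w9 .3936 .3031 -34.2
```

```text
clock: 9.7
position: [0.3711, 0.2798, 0.2389]
tool_rot: [-3.14, -0.0, 0.989]
force: [0.5, -0.8, -0.0]
grip_width: 0.0853
clock: 9.9
position: [0.3736, 0.2763, 0.2387]
tool_rot: [-3.141, 0.001, 0.986]
force: [-0.2, -0.2, 0.4]
grip_width: 0.0851
[0.3735577  0.27629205 0.23867631] [-3.14066840e+00  9.14733626e-04  9.85989813e-01] [-0.28  0.3  -0.59  1.97  0.21  0.93 -1.56]
```

View pics/w9b.png

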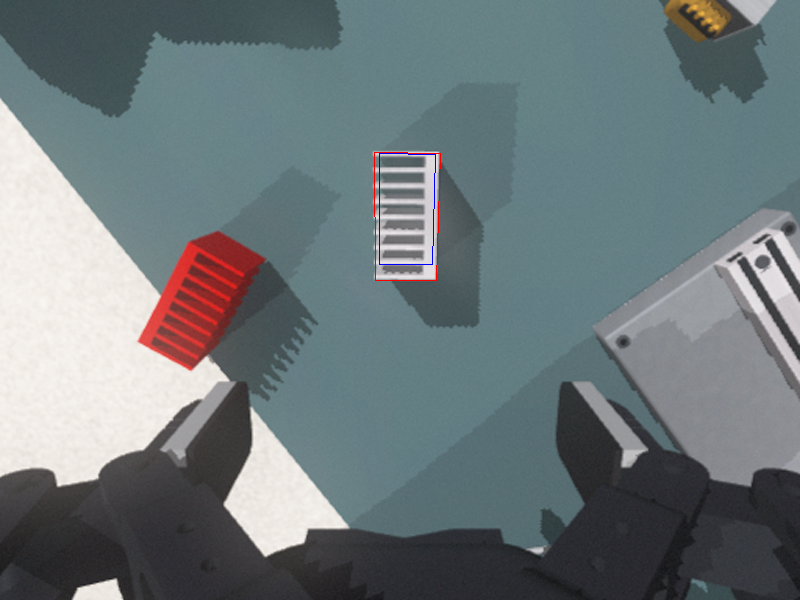

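The projected heat sink model coincides with the bare sink at (375–440, 152–280), with its flat back on the right. Next I move over it, 12 mm towards its +y end, and go down.

```bash
python3 - <<'E'
from h import *
y=np.radians(-34.2); g=np.array([.3936,.3031])+.012*np.array([-np.sin(y),np.cos(y)])
print(g,rel([*g,.10],55.8),rel([*g,.025],55.8))
E
```

```text
[0.400345   0.31302497] (array([ 46. ,   1.2, 138.7]), array([-0.04,  0.06,  0.59])) (array([ 46.1,   1.2, 213.7]), array([-0.04,  0.06,  0.59]))
```

```bash
python3 -m creep '[{"rx":0,"ry":0,"rz":0.6,"tx":30,"ty":1,"tz":30,"hand":-1},{"rx":0,"ry":0,"rz":0.6,"tx":46,"ty":1,"tz":70,"hand":-1},{"rx":0,"ry":0,"rz":0.6,"tx":46,"ty":1,"tz":110,"hand":-1},{"rx":0,"ry":0,"rz":0.6,"tx":46,"ty":1,"tz":140,"hand":-1},{"rx":0,"ry":0,"rz":0.6,"tx":46,"ty":1,"tz":170,"hand":-1},{"rx":0,"ry":0,"rz":0.6,"tx":46,"ty":1,"tz":200,"hand":-1},{"rx":0,"ry":0,"rz":0.6,"tx":46,"ty":1,"tz":213,"hand":-1},{"rx":0,"ry":0,"rz":0.6,"tx":46,"ty":1,"tz":213,"hand":-1}]'
python3 -m creep '[{"rx":0,"ry":0,"rz":0,"tx":0,"ty":0,"tz":0,"hand":0},{"rx":0,"ry":0,"rz":0,"tx":0,"ty":0,"tz":0,"hand":1},{"rx":0,"ry":0,"rz":0,"tx":0,"ty":0,"tz":0,"hand":1},{"rx":0,"ry":0,"rz":0,"tx":0,"ty":0,"tz":0,"hand":1},{"rx":0,"ry":0,"rz":0,"tx":0,"ty":0,"tz":0,"hand":1},{"rx":0,"ry":0,"rz":0,"tx":0,"ty":0,"tz":0,"hand":1}]' 60
python3 hs.py w10 .3936 .3031 -34.2
```

```text
clock: 10.75
position: [0.4002, 0.3121, 0.0251]
tool_rot: [-3.141, 0.003, 0.972]
force: [0.1, 0.1, 0.6]
grip_width: 0.0855
clock: 11.35
position: [0.4013, 0.3133, 0.0277]
tool_rot: [3.141, -0.002, 0.972]
force: [-2.1, -3.0, 14.3]
grip_width: 0.0389
[0.40128902 0.31329943 0.02770852] [ 3.14069838e+00 -1.57464215e-03  9.72260069e-01] [-0.48  0.69 -0.4   2.02  0.52  0.52 -1.85]
```

View pics/w10b.png

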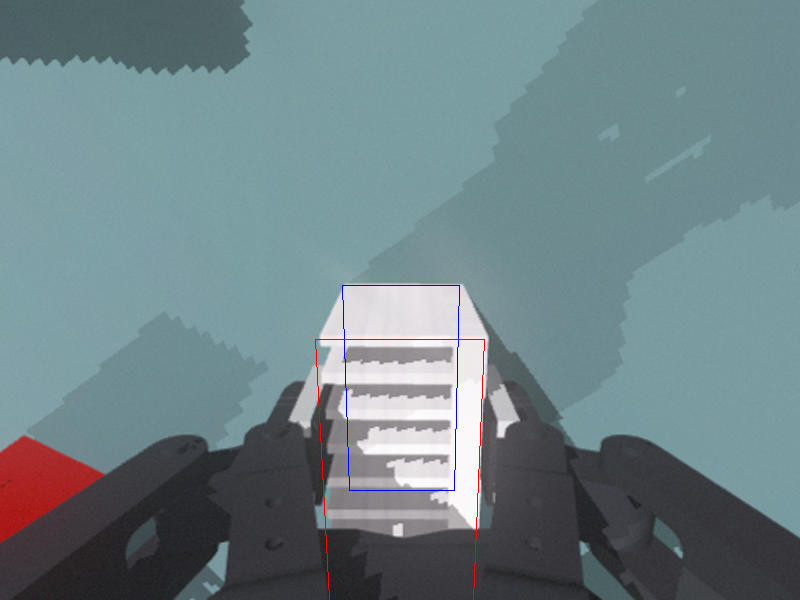

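```bash
python3 -m creep '[{"rx":0,"ry":0,"rz":0,"tx":0,"ty":0,"tz":-15,"hand":1},{"rx":0,"ry":0,"rz":0,"tx":0,"ty":0,"tz":-45,"hand":1},{"rx":0,"ry":0,"rz":0,"tx":0,"ty":0,"tz":-80,"hand":1},{"rx":0,"ry":0,"rz":0,"tx":0,"ty":0,"tz":-120,"hand":1},{"rx":0,"ry":0,"rz":0,"tx":0,"ty":0,"tz":-150,"hand":1},{"rx":0,"ry":0,"rz":0,"tx":0,"ty":0,"tz":-150,"hand":1}]'
python3 - <<'E'
from h import *
s=bot.observe(); print(s["force"].round(1),s["grip_width"]); print(rel(W(-.034,-.066,.175),94.7))
E
```

```text
clock: 12.0
position: [0.402, 0.3141, 0.1805]
tool_rot: [3.139, -0.006, 0.972]
force: [0.6, -0.0, -3.1]
grip_width: 0.0388
[ 0.6 -0.  -3.1] 0.038799110046469236
(array([-256.6,  342. ,    4.8]), array([  0.23,  -0.27, -39.01]))
```

```bash
python3 -m creep '[{"rx":0,"ry":0,"rz":-5,"tx":-15,"ty":20,"tz":0,"hand":1},{"rx":0,"ry":0,"rz":-10,"tx":-40,"ty":54,"tz":0,"hand":1},{"rx":0,"ry":0,"rz":-15,"tx":-68,"ty":90,"tz":0,"hand":1},{"rx":0,"ry":0,"rz":-20,"tx":-96,"ty":128,"tz":0,"hand":1},{"rx":0,"ry":0,"rz":-25,"tx":-124,"ty":165,"tz":0,"hand":1},{"rx":0,"ry":0,"rz":-29,"tx":-152,"ty":202,"tz":0,"hand":1},{"rx":0,"ry":0,"rz":-33,"tx":-180,"ty":240,"tz":0,"hand":1},{"rx":0,"ry":0,"rz":-36,"tx":-205,"ty":274,"tz":0,"hand":1}]'
python3 - <<'E'
from h import *
print(rel(W(-.034,-.066,.175),94.7))
E
```

```text
clock: 12.8
position: [0.5117, -0.0134, 0.1761]
tool_rot: [-3.141, 0.0, 1.603]
force: [-0.0, 1.1, -1.7]
grip_width: 0.0387
(array([-78.1,  25.8,   1.1]), array([-0.02,  0.02, -2.87]))
```

```bash
python3 -m creep '[{"rx":0,"ry":0,"rz":-1.5,"tx":-26,"ty":9,"tz":0,"hand":1},{"rx":0,"ry":0,"rz":-2.9,"tx":-52,"ty":17,"tz":0,"hand":1},{"rx":0,"ry":0,"rz":-2.9,"tx":-78,"ty":26,"tz":0,"hand":1},{"rx":0,"ry":0,"rz":-2.9,"tx":-78,"ty":26,"tz":0,"hand":1},{"rx":0,"ry":0,"rz":-2.9,"tx":-78,"ty":26,"tz":0,"hand":1},{"rx":0,"ry":0,"rz":-2.9,"tx":-78,"ty":26,"tz":0,"hand":1}]'
python3 chk.py w11 -0.0238
python3 - <<'E'
from h import *
print(rel(W(-.034,-.066,.095),94.7))
p=viewer.grab_frame("side"); cv2.imwrite("pics/s11.png",cv2.resize(p["pixels"][110:260,150:350],(800,600),interpolation=cv2.INTER_CUBIC))
E
```

```text
clock: 13.4
position: [0.5395, -0.0871, 0.1762]
tool_rot: [-3.141, -0.0, 1.652]
force: [-0.4, 0.3, -2.5]
grip_width: 0.0386
[-3.1411e+00 -4.0000e-04  1.6523e+00] [0.12 0.01 0.07] [-0.4  0.3 -2.5]
[[-0.0341 -0.0624  0.1762]]
crop 298 100
(array([-3.7, -0.1, 81.4]), array([-0.01, -0.01, -0.01]))
```

View pics/w11.png

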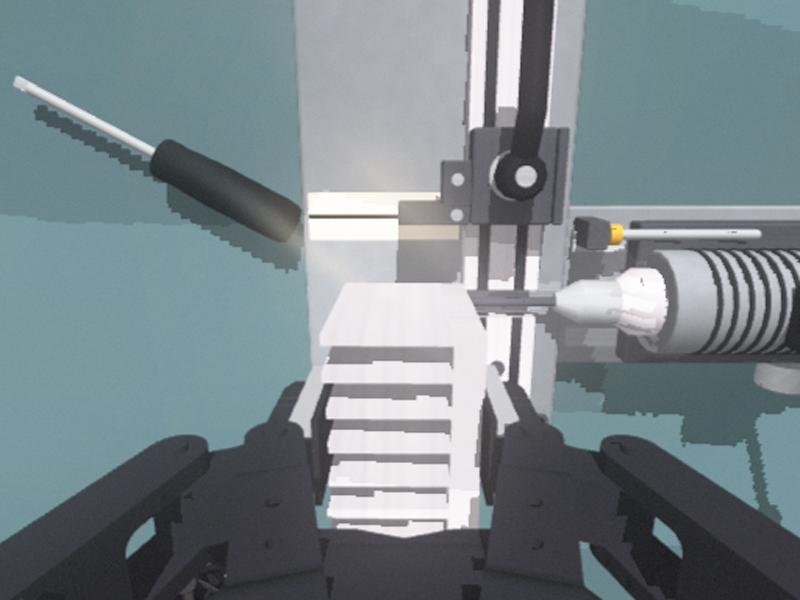

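View pics/s11.png

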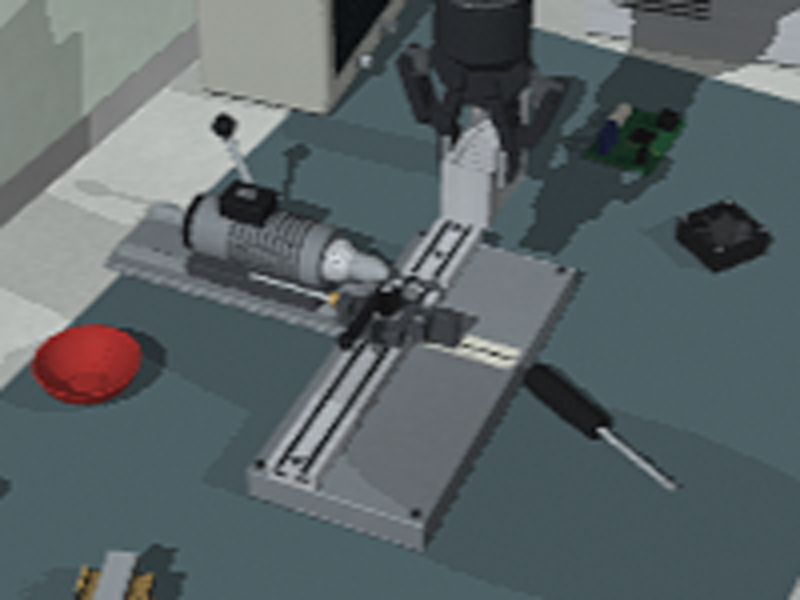

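```bash
python3 -m creep '[{"rx":0,"ry":0,"rz":0,"tx":0,"ty":0,"tz":25,"hand":1},{"rx":0,"ry":0,"rz":0,"tx":0,"ty":0,"tz":55,"hand":1},{"rx":0,"ry":0,"rz":0,"tx":0,"ty":0,"tz":85,"hand":1},{"rx":0,"ry":0,"rz":0,"tx":0,"ty":0,"tz":103,"hand":1},{"rx":0,"ry":0,"rz":0,"tx":0,"ty":0,"tz":110,"hand":1},{"rx":0,"ry":0,"rz":0,"tx":0,"ty":0,"tz":110,"hand":1},{"rx":0,"ry":0,"rz":0,"tx":0,"ty":0,"tz":110,"hand":1}]'
python3 - <<'E'
from h import *
s=bot.observe(); print(s["force"].round(1),s["moment"].round(2),ap(np.linalg.inv(np.load("T.npy")),s["position"]).round(4))
p=viewer.grab_frame("wrist"); cv2.imwrite("pics/w12.png",cv2.resize(p["pixels"],(800,600),interpolation=cv2.INTER_CUBIC))
E
```

```text
clock: 14.2
position: [0.5405, -0.0876, 0.0674]
tool_rot: [3.141, 0.0, 1.652]
force: [0.6, 0.4, -1.8]
grip_width: 0.0387
[ 0.6  0.4 -1.8] [0.05 0.02 0.02] [[-0.0332 -0.063   0.0674]]
```

View pics/w12.png

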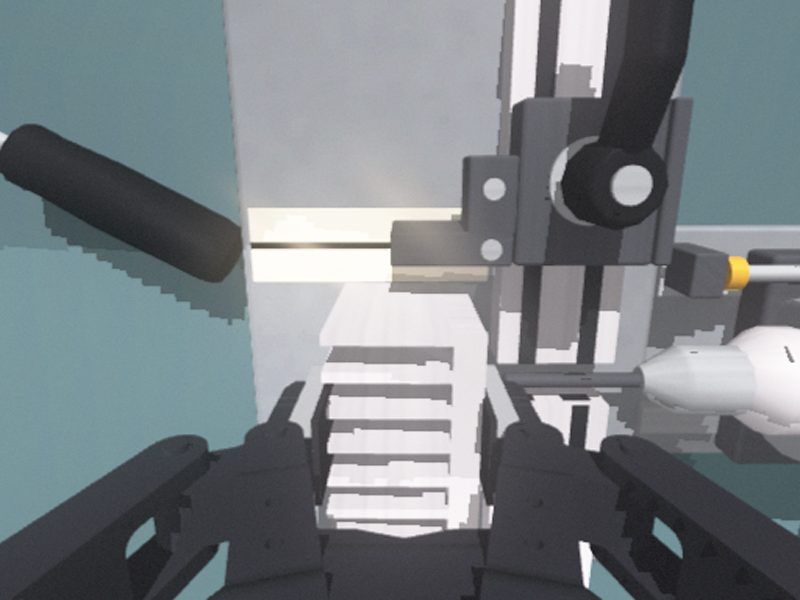

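```bash
python3 -m creep '[{"rx":0,"ry":0,"rz":0,"tx":0,"ty":0,"tz":4,"hand":1},{"rx":0,"ry":0,"rz":0,"tx":0,"ty":0,"tz":7,"hand":1},{"rx":0,"ry":0,"rz":0,"tx":0,"ty":0,"tz":8,"hand":1},{"rx":0,"ry":0,"rz":0,"tx":0,"ty":0,"tz":8,"hand":1},{"rx":0,"ry":0,"rz":0,"tx":0,"ty":0,"tz":8,"hand":1}]'
```

```text
clock: 14.75
position: [0.54, -0.0879, 0.0585]
tool_rot: [3.142, -0.0, 1.651]
force: [-0.1, -0.3, -2.3]
grip_width: 0.0388
```

```bash
python3 -m creep '[{"rx":0,"ry":0,"rz":0,"tx":2,"ty":3,"tz":0,"hand":1},{"rx":0,"ry":0,"rz":0,"tx":4,"ty":6,"tz":0,"hand":1},{"rx":0,"ry":0,"rz":0,"tx":7,"ty":9,"tz":0,"hand":1},{"rx":0,"ry":0,"rz":0,"tx":9,"ty":11,"tz":0,"hand":1},{"rx":0,"ry":0,"rz":0,"tx":9,"ty":11,"tz":0,"hand":1}]'
python3 - <<'E'
from h import *
s=bot.observe(); print(s["force"].round(1),s["moment"].round(2),ap(np.linalg.inv(np.load("T.npy")),s["position"]).round(4))
p=viewer.grab_frame("wrist"); cv2.imwrite("pics/w13.png",cv2.resize(p["pixels"],(800,600),interpolation=cv2.INTER_CUBIC))
E
```

```text
clock: 15.25
position: [0.5505, -0.0774, 0.0585]
tool_rot: [3.141, -0.0, 1.652]
force: [0.2, -0.5, -2.9]
grip_width: 0.0388
[ 0.2 -0.5 -2.9] [ 0.06 -0.08  0.06] [[-0.0223 -0.0538  0.0585]]
```

View pics/w13.png

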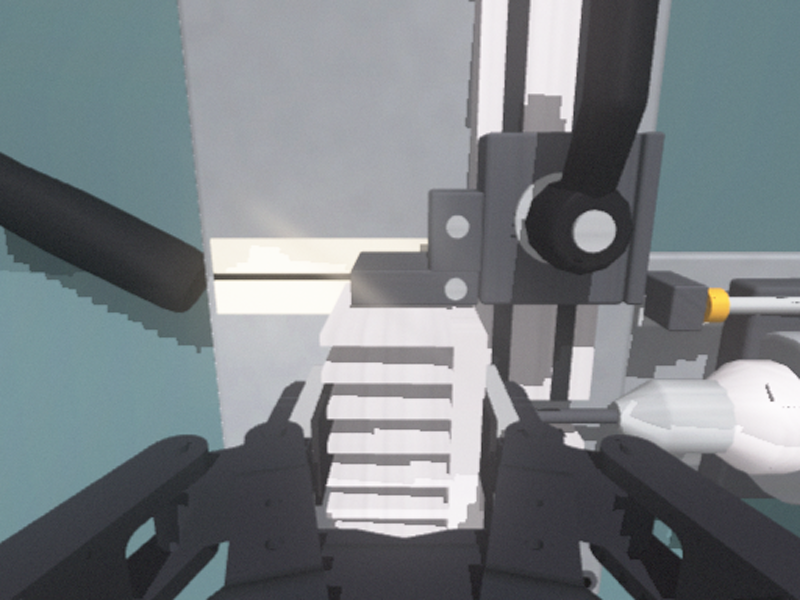

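```bash
python3 -m creep '[{"rx":0,"ry":0,"rz":0,"tx":0,"ty":0,"tz":1,"hand":1},{"rx":0,"ry":0,"rz":0,"tx":0,"ty":0,"tz":2,"hand":1},{"rx":0,"ry":0,"rz":0,"tx":0,"ty":0,"tz":2,"hand":1},{"rx":0,"ry":0,"rz":0,"tx":0,"ty":0,"tz":2,"hand":1}]'
python3 -m creep '[{"rx":0,"ry":0,"rz":0,"tx":0,"ty":1,"tz":0,"hand":1},{"rx":0,"ry":0,"rz":0,"tx":0,"ty":2,"tz":0,"hand":1},{"rx":0,"ry":0,"rz":0,"tx":0,"ty":2.5,"tz":0,"hand":1},{"rx":0,"ry":0,"rz":0,"tx":0,"ty":2.5,"tz":0,"hand":1}]'
```

```text
clock: 15.7
position: [0.5503, -0.078, 0.0577]
tool_rot: [3.141, 0.001, 1.651]
force: [-8.7, 1.4, 25.9]
grip_width: 0.0389
clock: 16.1
position: [0.5506, -0.078, 0.0577]
tool_rot: [-3.138, 0.001, 1.651]
force: [-24.7, 1.7, 43.1]
grip_width: 0.0388
```

```bash
python3 -m creep '[{"rx":0,"ry":0,"rz":0,"tx":0,"ty":-1,"tz":-1.5,"hand":1},{"rx":0,"ry":0,"rz":0,"tx":0,"ty":-1,"tz":-1.5,"hand":1},{"rx":0,"ry":0,"rz":0,"tx":0,"ty":-1,"tz":-1.5,"hand":1}]'
python3 - <<'E'
from h import *
s=bot.observe(); print(s["force"].round(1),s["moment"].round(2),ap(np.linalg.inv(np.load("T.npy")),s["position"]).round(4),s["tool_rot"])
E
```

```text
clock: 16.4
position: [0.5517, -0.078, 0.0579]
tool_rot: [3.142, 0.0, 1.651]
force: [-0.3, -0.1, -2.5]
grip_width: 0.0389
[-0.3 -0.1 -2.5] [ 0.07 -0.01 -0.  ] [[-0.0211 -0.0544  0.0579]] [3.14150897e+00 2.64295747e-06 1.65128225e+00]
```

```bash
python3 -m creep '[{"rx":0,"ry":0,"rz":0,"tx":0,"ty":1,"tz":0,"hand":1},{"rx":0,"ry":0,"rz":0,"tx":0,"ty":1.5,"tz":0,"hand":1},{"rx":0,"ry":0,"rz":0,"tx":0,"ty":1.5,"tz":0,"hand":1}]'
python3 -m creep '[{"rx":0,"ry":0,"rz":0,"tx":2,"ty":0,"tz":0,"hand":1},{"rx":0,"ry":0,"rz":0,"tx":3,"ty":0,"tz":0,"hand":1},{"rx":0,"ry":0,"rz":0,"tx":3,"ty":0,"tz":0,"hand":1}]'
python3 - <<'E'
from h import *
s=bot.observe(); print(s["force"].round(1),s["moment"].round(2),ap(np.linalg.inv(np.load("T.npy")),s["position"]).round(4),s["tool_rot"])
E
```

```text
clock: 16.7
position: [0.552, -0.078, 0.0578]
tool_rot: [-3.139, 0.0, 1.651]
force: [-10.1, -0.8, 11.0]
grip_width: 0.0387
clock: 17.0
position: [0.5519, -0.0775, 0.058]
tool_rot: [-3.139, 0.003, 1.65]
force: [-8.6, -13.7, 10.5]
grip_width: 0.0388
[ -8.6 -13.7  10.5] [-2.97  1.87  0.1 ] [[-0.0209 -0.0539  0.058 ]] [-3.13893866  0.00346255  1.64957865]
```

```bash
python3 - <<'E'
from h import *
s=bot.observe(); p=viewer.grab_frame("wrist"); c=cam(p,s); np.savez("w14.npz",K=c[0],R=c[1],t=c[2]); a=cv2.resize(p["pixels"],(800,600),interpolation=cv2.INTER_CUBIC); cv2.imwrite("pics/w14.png",a)
cv2.imwrite("pics/w14c.png",cv2.resize(a[240:390,300:500],(800,600),interpolation=cv2.INTER_CUBIC))
p=viewer.grab_frame("side"); cv2.imwrite("pics/s14.png",cv2.resize(p["pixels"][150:240,210:330],(800,600),interpolation=cv2.INTER_CUBIC))
E
```

```text
(no output)
```

View pics/w14c.png

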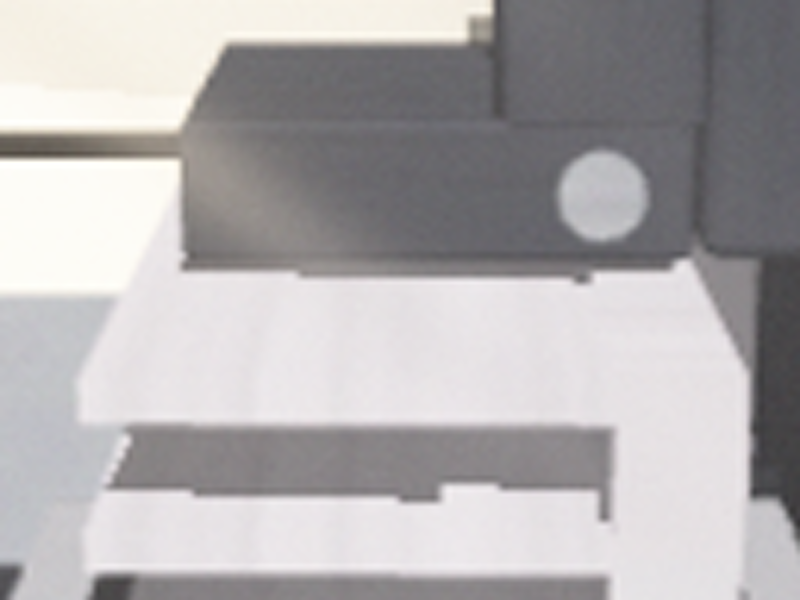

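View pics/s14.png

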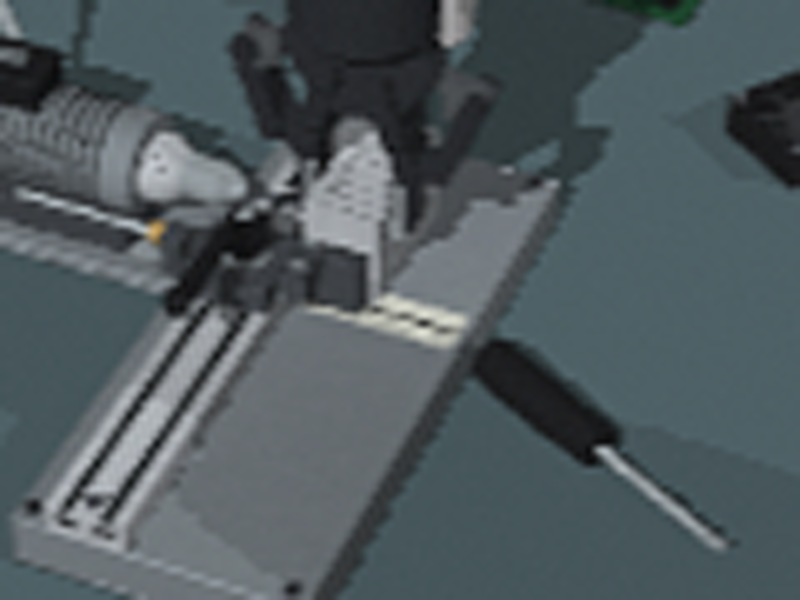

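```bash
python3 - <<'E'
from h import *
c=load("w14.npz"); Ti=np.linalg.inv(np.load("T.npy"))
def st(u,z):
    u=(np.array(u,float)+.5)/4+[300,240]; u=u/1.5625-.5
    return ap(Ti,back(c,u,z)).round(4)
print("sink end top",st([(78,378),(747,372)],.085)); print("plate face top edge",st([(185,255),(690,252)],.064)); print("line",st([(20,145),(170,145)],.03))
E
```

```text
sink end top [[-0.0401 -0.0255  0.085 ]
 [-0.0006 -0.0253  0.085 ]]
plate face top edge [[-0.036  -0.0238  0.064 ]
 [-0.0013 -0.0238  0.064 ]]
line [[-0.0538 -0.0235  0.03  ]
 [-0.0411 -0.0236  0.03  ]]
```

```bash
python3 -m creep '[{"rx":0,"ry":0,"rz":0,"tx":0,"ty":-0.5,"tz":-1,"hand":1},{"rx":0,"ry":0,"rz":0,"tx":0,"ty":-0.5,"tz":-1,"hand":1}]'
python3 -m creep '[{"rx":0,"ry":0,"rz":0,"tx":1,"ty":0,"tz":0,"hand":1},{"rx":0,"ry":0,"rz":0,"tx":1.5,"ty":0,"tz":0,"hand":1},{"rx":0,"ry":0,"rz":0,"tx":1.5,"ty":0,"tz":0,"hand":1}]'
python3 - <<'E'
from h import *
s=bot.observe(); print(s["force"].round(1),s["moment"].round(2),ap(np.linalg.inv(np.load("T.npy")),s["position"]).round(4),s["tool_rot"])
E
```

```text
clock: 17.3
position: [0.5517, -0.0762, 0.0586]
tool_rot: [-3.14, 0.001, 1.651]
force: [-3.6, -6.4, -2.0]
grip_width: 0.0388
clock: 17.6
position: [0.5517, -0.0759, 0.0586]
tool_rot: [-3.14, 0.003, 1.65]
force: [-2.8, -14.4, 0.6]
grip_width: 0.0388
[ -2.8 -14.4   0.6] [-3.    0.62  0.18] [[-0.021  -0.0524  0.0586]] [-3.13969714e+00  2.99639756e-03  1.64983284e+00]
```

```bash
python3 -m creep '[{"rx":0,"ry":0,"rz":0,"tx":0,"ty":0.5,"tz":0.7,"hand":1},{"rx":0,"ry":0,"rz":0,"tx":0,"ty":1,"tz":0.7,"hand":1},{"rx":0,"ry":0,"rz":0,"tx":0,"ty":1,"tz":0.7,"hand":1},{"rx":0,"ry":0,"rz":0,"tx":0,"ty":1,"tz":0.7,"hand":1}]'
python3 - <<'E'
from h import *
s=bot.observe(); print(s["force"].round(1),s["moment"].round(2),ap(np.linalg.inv(np.load("T.npy")),s["position"]).round(4),s["tool_rot"])
s=bot.observe(); p=viewer.grab_frame("wrist"); c=cam(p,s); np.savez("w15.npz",K=c[0],R=c[1],t=c[2]); a=cv2.resize(p["pixels"],(800,600),interpolation=cv2.INTER_CUBIC); cv2.imwrite("pics/w15.png",a)
cv2.imwrite("pics/w15c.png",cv2.resize(a[240:390,300:500],(800,600),interpolation=cv2.INTER_CUBIC))
s=bot.observe(); print(s["force"].round(1))
E
```

```text
clock: 18.0
position: [0.5519, -0.076, 0.0581]
tool_rot: [-3.138, 0.003, 1.65]
force: [-9.6, -14.2, 9.5]
grip_width: 0.0388
[ -9.6 -14.2   9.5] [-2.9   2.27  0.35] [[-0.0208 -0.0524  0.0581]] [-3.13810847  0.00336231  1.64994598]
[ -9.9 -13.8   8.2]
```

View pics/w15c.png

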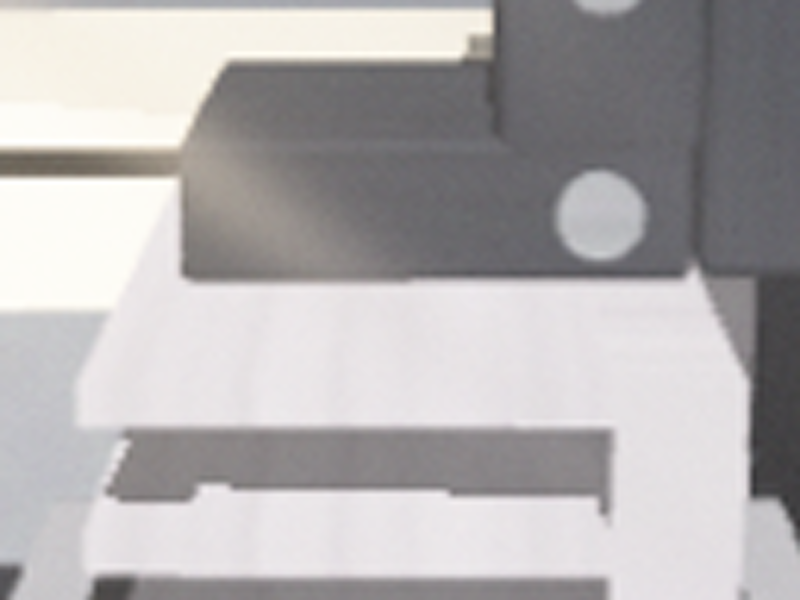

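View pics/w15.png

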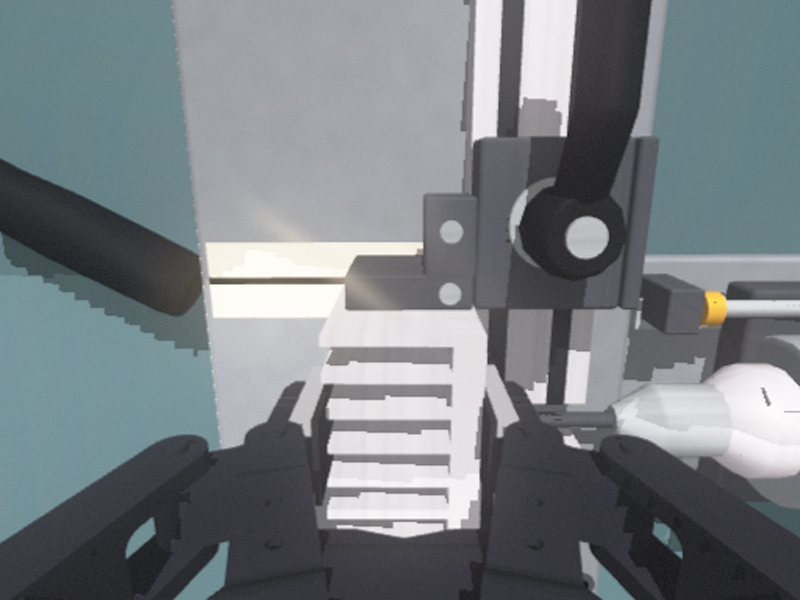

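```bash
python3 -m creep '[{"rx":0,"ry":0,"rz":0,"tx":0,"ty":0.7,"tz":-0.4,"hand":1},{"rx":0,"ry":0,"rz":0,"tx":0,"ty":1.5,"tz":-0.4,"hand":1},{"rx":0,"ry":0,"rz":0,"tx":0,"ty":1.5,"tz":-0.4,"hand":1},{"rx":0,"ry":0,"rz":0,"tx":0,"ty":1.5,"tz":-0.4,"hand":1}]'
python3 - <<'E'
from h import *
s=bot.observe(); print(s["force"].round(1),s["moment"].round(2),ap(np.linalg.inv(np.load("T.npy")),s["position"]).round(4),s["tool_rot"])
p=viewer.grab_frame("wrist"); c=cam(p,s); np.savez("w16.npz",K=c[0],R=c[1],t=c[2]); a=cv2.resize(p["pixels"],(800,600),interpolation=cv2.INTER_CUBIC)
cv2.imwrite("pics/w16c.png",cv2.resize(a[240:390,300:500],(800,600),interpolation=cv2.INTER_CUBIC))
H=np.load("T.npy")@station(-.02,-.0638,0); H[2,3]=.03
P=lambda X:tuple(int(v) for v in (((proj(c,ap(H,X))[0]+.5)*1.5625-.5)))
for z,col in((0,(255,0,0)),(.055,(0,0,255))): cv2.polylines(a,[np.array([P((x,y,z)) for x,y in((.02,.04),(-.02,.04),(-.02,-.04),(.02,-.04))])],True,col,1)
cv2.imwrite("pics/w16.png",a)
E
```

```text
clock: 18.45
position: [0.552, -0.076, 0.058]
tool_rot: [-3.135, 0.003, 1.65]
force: [-16.9, -14.5, 9.2]
grip_width: 0.0389
[-16.9 -14.5   9.2] [-2.86  3.77  0.43] [[-0.0207 -0.0524  0.058 ]] [-3.13524285  0.00348832  1.64989705]
```

View pics/w16.png

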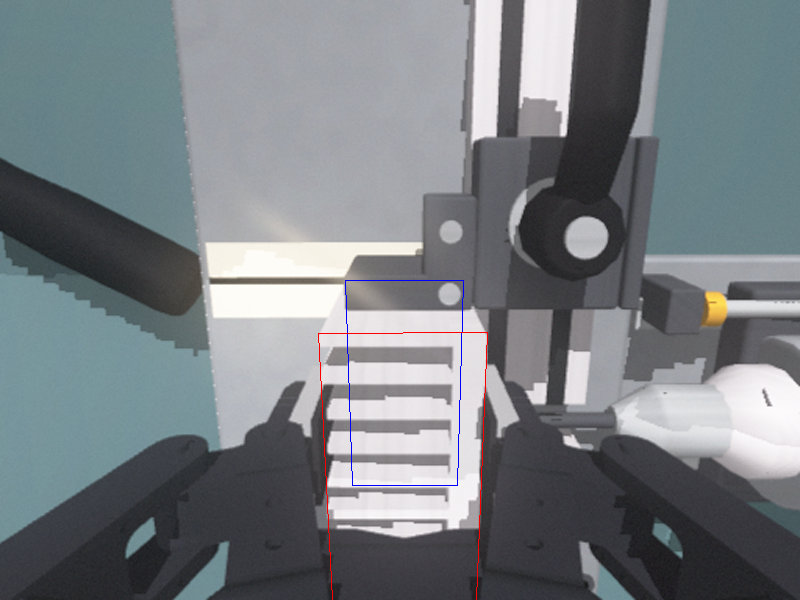

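View pics/w16c.png

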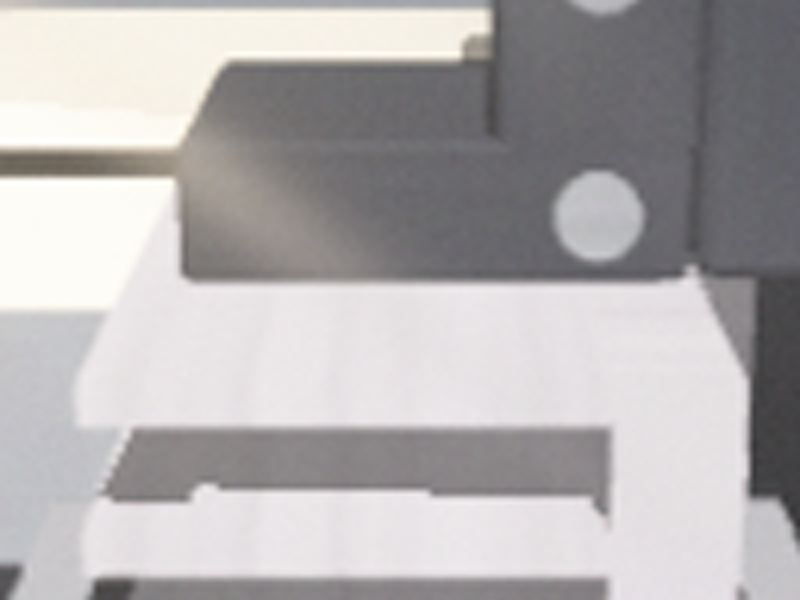

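```bash
python3 -m creep '[{"rx":0,"ry":0,"rz":0,"tx":0,"ty":0,"tz":0,"hand":1},{"rx":0,"ry":0,"rz":0,"tx":0,"ty":0,"tz":0,"hand":1},{"rx":0,"ry":0,"rz":0,"tx":0,"ty":0,"tz":0,"hand":1},{"rx":0,"ry":0,"rz":0,"tx":0,"ty":0,"tz":0,"hand":1}]'
python3 - <<'E'
from h import *
c=load("w16.npz"); Ti=np.linalg.inv(np.load("T.npy"))
def st(u,z):
    u=(np.array(u,float)+.5)/4+[300,240]; u=u/1.5625-.5
    return ap(Ti,back(c,u,z)).round(4)
print("sink end top",st([(78,378),(745,374)],.085)); print("plate face",st([(185,277),(680,277)],.064)); print("line",st([(20,162),(170,162)],.03))
p=viewer.grab_frame("top"); cv2.imwrite("pics/tend.png",cv2.resize(p["pixels"],(768,576)))
E
```

```text
clock: 18.9
position: [0.552, -0.076, 0.058]
tool_rot: [-3.135, 0.003, 1.65]
force: [-15.8, -13.9, 9.1]
grip_width: 0.0389
sink end top [[-0.0398 -0.024   0.085 ]
 [-0.0004 -0.0239  0.085 ]]
plate face [[-0.0359 -0.0239  0.064 ]
 [-0.0018 -0.024   0.064 ]]
line [[-0.0538 -0.0235  0.03  ]
 [-0.0411 -0.0236  0.03  ]]
```

View pics/tend.png

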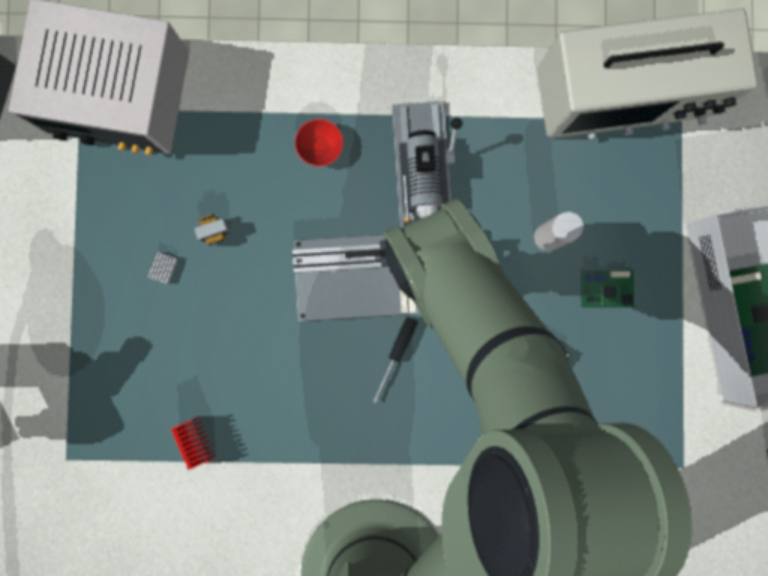

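The sink end is within 0.1 mm of the stop face, and the face is within about 0.5 mm of the line. The forces hold steady, and the visible bystanders are where they were. Handing in.

```bash
python3 - <<'E'
from h import *
print(bot.job_done()); s=bot.observe(); print(s["force"].round(1),s["clock"])
E
```

```text
the job is handed in; nothing more can be done
None
the job is handed in; nothing more can be done
```

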